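# Open the bays of a dry-block incubator for washing

## Robot

A 7-joint arm with a two-finger parallel gripper is mounted at the origin on the work surface. World frame = base frame: x ahead of the robot, y to its left, z up, the work surface at z = 0. Lengths are in m, angles in rad, forces in N, time in s.
With the tool pointing down it reaches from about 0.4 to 0.875 m from the base axis. Payload 4.4 kg.
Tool frame: the origin (TCP) lies midway between the tips of the shut fingers; the grasp point (between the pads) lies 19 mm behind it; z points along the fingers, y is the line along which they close (so a half turn about z gives the same grasp; the last joint's range is limited). The gripper opens to 85 mm and grips with 20 to 120 N. Pads are 22 mm wide; open, the fingers measure 114 mm over their backs; the gripper's body (76 mm by 85 mm) begins 54 mm behind the grasp point. The pads swing forward as they close: fully open they stand 13 mm farther back than shut.
Start: joints at [-1.358, 0.628, 0.038, 1.517, -0.027, 0.996, -0.02], TCP at [0.179, 0.625, 0.231] pointing down, gripper open.
Joint ranges: [-3.06, 3.06], [-0.37, 2.12], [-1.25, 1.32], [0.18, 2.47], [-1.1, 4.24], [0.23, 1.98], [-2.94, 2.94]. Speed limits (rad/s): [2.57, 2.57, 3.14, 3.14, 3.14, 3.14, 3.14].

## Interface

Orientations are given as [roll, pitch, yaw] about the fixed x, y, z axes, in that order (R = Rz(yaw) Ry(pitch) Rx(roll)).
In Python, from cell import r gives the robot as it stands.
- The arm moves only by the tool step_arm, never from a script. Its argument "moves" is a list of rows, each a list of 7 numbers: the turn, a rotation vector about the tool's x, y, z in degrees, then the shift along the tool's x, y, z in m, then the closure, from -1 (fully open) to 1 (shut), so that 0 is half open. In form: [[rx, ry, rz, x, y, z, claw], ...]. A call has 1 to 20 rows; each row shifts and turns the commanded pose from where the row before left it, along the tool's axes as they then stand; what a row does not reach is not made up. A row lasts 1/8 s, in which the tool goes at most 62.5 mm and 10.7 degrees, less where a joint would pass 70% of its speed; a pose out of reach is approached as far as the arm can. A call is refused whole if a number of a shift passes 0.0625 or a number of a turn 10.7, either way. A call with a gripper value outside its range is refused whole. The fingers move at their own pace and stop on an object; "squeeze" is the grip in N (left out, the last holds). Time passes only in rows, so rows that do not move let the fingers close. It gives the time, the measured TCP pose, the force, the opening and the grip force at its end, in the units of the state.
- r.observe(): the state, without advancing time (a new reading comes with each control period).
- r.capture(name): name is "side" or "top" or "wrist"; returns (picture, depth): 480x640x3 uint8, red, green, blue; 480x640 float32, m along the optical axis (not along the pixel's ray), 0 where there is no reading.
- r.camera_info(name): a dict with "mtx" (3x3 intrinsics, pixels), "extrinsics" (4x4, takes a point from world to camera coordinates). Camera axes: x right, y up, looking along -z (the intrinsics and any distortion apply to the point x, -y, -z); pixel columns grow to the right and rows downward; lengths in m; the calibration is good to about 2 mm. The wrist camera is an equidistant fisheye: a pixel r from the principal point sees the ray r / f radians off the axis. A picture is of the moment at which its call begins: read the wrist's pose just before it. camera_info takes no time and is no camera call; for the wrist camera it gives the pose at the moment of the call.
- r.finish_job(): hands the job in; it is judged then, once.
The state is a dict: "t": time; "joints": joint angles; "qd": joint speeds; "effort": joint torques, N m; "tcp_pos": TCP position; "tcp_rot": TCP orientation; "force": force on the tool from outside, world axes, zero at the start; "torque": the same for the moment, N m; "grip_width": finger opening in m; "grasp_force": force on a finger pad.
Only numpy, scipy, OpenCV 4.12 (cv2) and the standard library are available. Lean on these libraries where they do the work, as an engineer would, in place of code of your own. Each camera call takes 0.05 s, during which the arm holds its last target. There are 200 camera calls.

## Task

Get the incubator's bay covers ready for washing: turn the isolator handle off, then, with the power off, lever every fitted cover loose with the lifter under its overhanging lip, on the side away from you (keep the fingers off a cover until it has clicked free) and lay the covers down in the tray, each lying on the tray's floor, not stacked or stood on end. Stand the lifter back on its mat, and last of all turn the handle fully on again so that the open bays dry out. Leave the other things on the bench alone.

Things in the scene. Friction and masses are not known exactly. Their poses are not given: they have to be found in the camera images.
- incubator: Fixed low blue incubator. Origin on the bench; body spans x -95 to +85 mm, y -150 to +150 mm in its own frame; front is -x, which faces away from the robot (yaw near 3.14). Flat deck 30 mm above the bench; on it four aluminium bay rims in a row along y, 78 mm apart, each x -12 to +74 mm, 42 mm wide, 10 mm tall. In front of them 83 mm of bare deck. A bay without cover is an open pocket.
- bay0 (a point): Centre of bay 0's opening at the top of its rim: incubator frame x +30, y -117, z 40 mm. In each bay's front wall a sprung catch holds the cover's bead: lifting the cover's lip takes about 10 N; after some 14 mm of lip travel it clicks over the catch and stays propped, lip about 22 mm up (origin some 9 mm up, tilt 0.2 rad). Then it lifts out freely; pressed down it re-clicks.
- bay1 (a point): Centre of bay 1's opening at the top of its rim: incubator frame x +30, y -39, z 40 mm. Catch as in bay 0.
- bay2 (a point): Centre of bay 2's opening at the top of its rim: incubator frame x +30, y 39, z 40 mm. Catch as in bay 0.
- bay3 (a point): Centre of bay 3's opening at the top of its rim: incubator frame x +30, y 117, z 40 mm. Catch as in bay 0.
- cover0: Cover of bay 0 (absent in some starts). Grey plate x -62 to +45 mm, 44 mm wide, 10 mm thick, black plug below (x -32 to +36 mm, 29 mm wide, 24 mm deep); 120 g. Origin: plate's underside. Fitted, it coincides with point bay0, axes as the incubator's; its front lip overhangs the rim by 20 mm, 10 mm above the deck. Once loose, grip it from above across its 44 mm width.
- cover1: Cover of bay 1, the same as cover0; fitted it coincides with point bay1. Absent in some starts.
- cover2: Cover of bay 2, the same as cover0; fitted it coincides with point bay2. Absent in some starts.
- cover3: Cover of bay 3, the same as cover0; fitted it coincides with point bay3. Absent in some starts.
- lifter: L-shaped lever on a steel foot, 220 g. Foot 52 (x) x 36 x 6 mm, origin under its centre; toe +x (tip x +26; at first roughly at the robot), heel x -26. Handle 20 (x) x 22 mm, axis x -10, 95 mm high; gripped fore and aft (across x), high up, it cannot pivot in the fingers. Use: foot on deck, toe 15 mm under the lip, tip the handle back about the heel 0.4 to 0.5 rad, upright again, draw out.
- mat: Fixed black rubber mat, 90 x 90 mm, 4 mm thick, on which the lifter stands at the start. Origin at the centre of its underside.
- tray: Loose steel tray, 250 mm (x) by 190 mm (y), walls 30 mm high, 3 mm thick all round and floor 3 mm; 0.6 kg. Origin at the centre of its underside. Four covers fit in two rows of two, their length along the tray's x, centres 84 mm apart in y and 116 mm in x. A cover standing on its plug has its origin 27 mm above the tray's origin; stood on end, 45 mm or more.
- isolator_handle (a joint): Angle of the isolator's bar handle about the vertical: 0 = on (bar along the isolator's x; as at the start), 1.57 = off (bar along the isolator's y). Positive is counter-clockwise seen from above. It springs into a detent at either end; past half-way (0.79) it runs on by itself; about 0.25 N m.
- handle_grip (a point): On the handle's axis, 92 mm above the bench, the height to grip. The black bar is 70 mm long, 15 mm thick, from 69 to 97 mm above the bench. This frame turns with the handle: the bar lies along its x.
- isolator: Fixed grey isolator box, 90 x 90 x 55 mm, the bar handle on its top. Origin at the centre of its underside.
- reagent: Bystander: brown glass bottle, 60 mm wide, 130 mm tall. Leave alone.
- beaker: Bystander: open glass beaker, 70 mm wide, 90 mm tall. Leave alone.
- slidebox: Bystander: flat blue plastic box, 70 x 110 x 35 mm. Leave alone.
Things that resemble listed ones, but are neither listed nor needed, are in the scene too. What is shaped like the cover0 but white is not meant.

How it is judged:
On the way, in this order (a step that is already met when the one before it is completed fails the run):
1. the isolator handle is turned off (value of joint isolator_handle above 1.42 rad), for 0.2 s.
2. every fitted cover is free of its catch, the power still off (value of joint isolator_handle above 1.27 rad and distance between cover0 and bay0 above 0.006 m and distance between cover1 and bay1 above 0.006 m and distance between cover2 and bay2 above 0.006 m and distance between cover3 and bay3 above 0.006 m), for 0.2 s.
3. every cover lies in the tray and the lifter stands on its mat, the power still off (value of joint isolator_handle above 1.27 rad and x of cover0 in the frame of tray between -0.105 and 0.105 m and y of cover0 in the frame of tray between -0.075 and 0.075 m and z of cover0 in the frame of tray between 0 and 0.038 m and linear speed of each of cover0, cover1, cover2, cover3, lifter below 0.03 m/s and x of cover1 in the frame of tray between -0.105 and 0.105 m and y of cover1 in the frame of tray between -0.075 and 0.075 m and z of cover1 in the frame of tray between 0 and 0.038 m and x of cover2 in the frame of tray between -0.105 and 0.105 m and y of cover2 in the frame of tray between -0.075 and 0.075 m and z of cover2 in the frame of tray between 0 and 0.038 m and x of cover3 in the frame of tray between -0.105 and 0.105 m and y of cover3 in the frame of tray between -0.075 and 0.075 m and z of cover3 in the frame of tray between 0 and 0.038 m and horizontal distance between lifter and mat below 0.035 m and angle between lifter's own z axis and vertical below 0.12 rad and z of lifter in the frame of mat below 0.012 m), for 0.2 s.
At the end, for the whole second after the job is handed in: Handle fully on (below 0.15 rad); every cover at rest lying in the tray: origin within 105 mm (x) and 75 mm (y) of the tray's centre and less than 38 mm above its underside; lifter upright on its mat (within 0.12 rad, foot on the mat, centre within 35 mm of the mat's) (value of joint isolator_handle below 0.15 rad and x of cover0 in the frame of tray between -0.105 and 0.105 m and y of cover0 in the frame of tray between -0.075 and 0.075 m and z of cover0 in the frame of tray between 0 and 0.038 m and linear speed of each of cover0, cover1, cover2, cover3, lifter below 0.03 m/s and x of cover1 in the frame of tray between -0.105 and 0.105 m and y of cover1 in the frame of tray between -0.075 and 0.075 m and z of cover1 in the frame of tray between 0 and 0.038 m and x of cover2 in the frame of tray between -0.105 and 0.105 m and y of cover2 in the frame of tray between -0.075 and 0.075 m and z of cover2 in the frame of tray between 0 and 0.038 m and x of cover3 in the frame of tray between -0.105 and 0.105 m and y of cover3 in the frame of tray between -0.075 and 0.075 m and z of cover3 in the frame of tray between 0 and 0.038 m and horizontal distance between lifter and mat below 0.035 m and angle between lifter's own z axis and vertical below 0.12 rad and z of lifter in the frame of mat below 0.012 m); the robot touches nothing.
It fails at once if the fingers touch a cover before it has clicked free ((contact force between the fingers and cover0 above 1 N and distance between cover0 and bay0 below 0.005 m) or (contact force between the fingers and cover1 above 1 N and distance between cover1 and bay1 below 0.005 m) or (contact force between the fingers and cover2 above 1 N and distance between cover2 and bay2 below 0.005 m) or (contact force between the fingers and cover3 above 1 N and distance between cover3 and bay3 below 0.005 m)).
It fails at once if the lifter pries at a cover while the power is on (value of joint isolator_handle below 0.77 rad and (contact force between lifter and cover0 above 1 N or contact force between lifter and cover1 above 1 N or contact force between lifter and cover2 above 1 N or contact force between lifter and cover3 above 1 N)).
It fails at once if a bystander is disturbed (distance of any of reagent, beaker, slidebox from where it was at the start of the episode above 0.03 m).
Of cover0, cover1, cover2, cover3 only 2 to 4 are there at a start; the rules pass over those that are not, and their reading is None.
At some moment in a run one of tray may be knocked a few centimetres aside while the robot is not near it.
Once in a run the grip may slacken for a moment while it holds something.
It also fails if it takes over 210 s, if anything falls off the work surface, if the arm or the gripper's body presses on something with over 40 N, if the wrist force passes 120 N, or if a joint passes its speed limit or range.

## Working session

There is one attempt and no reset: what is moved stays moved. The work goes in short steps, Python scripts to look and compute and a tool call to move; the robot and the scene stay as the last step left them, time stands still between calls to the robot, and variables do not carry over. Pictures are saved under pics/ and viewed, at most 14 in all, crops included, and the job is handed in when it is done.

Besides the shell and the picture viewer there is one more tool, called after "Call:" by a JSON object that holds its "op" and its "data", one argument or row to a line. step_arm: Moves the arm, as the interface text tells. Its arguments: {"type":"object","properties":{"moves":{"type":"array"},"squeeze":{"type":"number"}},"required":["moves"]}

```bash
ls; mkdir -p pics; cat > h.py <<'E'
import numpy as np, cv2
from cell import r
from scipy.spatial.transform import Rotation as R
def cloud(name):
    im,d=r.capture(name); ci=r.camera_info(name); K=np.array(ci["mtx"]); E=np.array(ci["extrinsics"])
    v,u=np.mgrid[0:480,0:640]
    x=(u-K[0,2])/K[0,0]*d; y=(v-K[1,2])/K[1,1]*d
    P=np.stack([x,-y,-d],-1)
    W=(P-E[:3,3])@E[:3,:3]
    W[d==0]=np.nan
    return im,d,W
def save(n,im): cv2.imwrite("pics/"+n,im[:,:,::-1])
E
python3 - <<'E'
from h import *
print(r.observe())
for n in("top","side"):
    im,d,W=cloud(n); save(n+"0.png",im); np.savez("/tmp/"+n,im=im,W=W); print(r.camera_info(n))
E
```

```text
pics
{'t': 0.0, 'joints': array([-1.35780405,  0.62932769,  0.03843628,  1.51835346, -0.02701237,
        0.99629793, -0.02002322]), 'qd': array([-0.00025383,  0.00036942,  0.00126817, -0.00052372,  0.00212647,
        0.00068594, -0.00024387]), 'effort': array([ 9.41134167e-04, -5.63410270e+01,  1.22655474e+00, -1.93446726e+01,
        1.09814518e-02,  1.02713640e-02,  2.88815734e-06]), 'tcp_pos': array([0.17867227, 0.62432097, 0.23040558]), 'tcp_rot': array([-3.13972392e+00,  9.76699798e-06,  2.86277535e+00]), 'force': array([-0.4193781 , -0.50415109, -0.40178492]), 'torque': array([-0.00534259, -0.02416146,  0.0309082 ]), 'grasp_force': 0.0, 'grip_width': 0.08519133388588933}
{'mtx': array([[440.71688972,   0.        , 318.45209602],
       [  0.        , 440.71688972, 230.84790058],
       [  0.        ,   0.        ,   1.        ]]), 'extrinsics': array([[-0.00524905, -0.9996974 ,  0.02403229, -0.02271726],
       [ 0.98832419, -0.00152671,  0.15235802, -0.49590167],
       [-0.15227523,  0.02455143,  0.98803314, -1.0246183 ],
       [ 0.        ,  0.        ,  0.        ,  1.        ]])}
{'mtx': array([[490.92061955,   0.        , 315.43335025],
       [  0.        , 490.92061955, 234.49599656],
       [  0.        ,   0.        ,   1.        ]]), 'extrinsics': array([[ 0.92064772, -0.39027121, -0.00980647, -0.47714874],
       [ 0.29026231,  0.66749727,  0.6857078 , -0.18017741],
       [-0.26106622, -0.63414177,  0.72781086, -0.91641352],
       [ 0.        ,  0.        ,  0.        ,  1.        ]])}
```

View pics/top0.png

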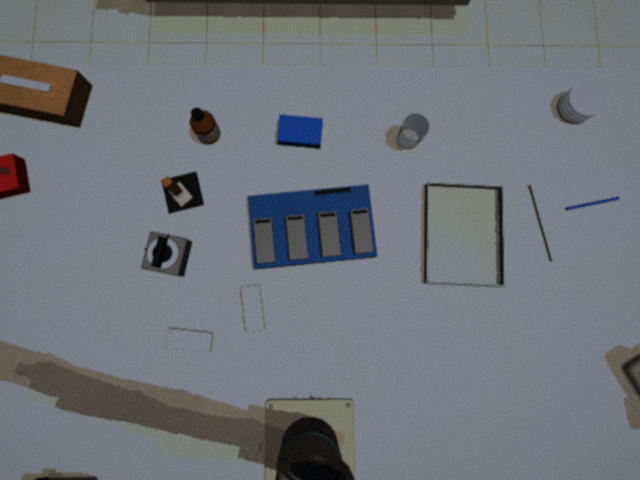

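View pics/side0.png

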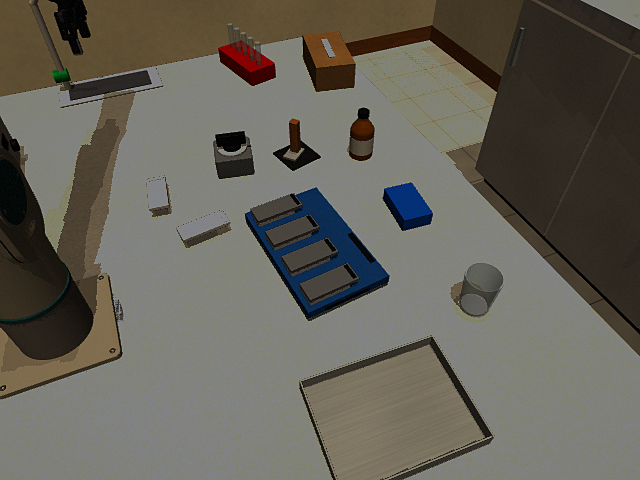

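The top view shows the incubator at (312,227), four grey bays, the tray at (463,235), the isolator at (166,254), and the lifter on its mat at (183,192). The white look-alike covers are near (252,308) and (190,340). The side view shows the same things.

```bash
python3 - <<'E'
from h import *
def rect(P):
    (c,s,a)=cv2.minAreaRect((P*1000).astype(np.float32)); return np.round(c,1),np.round(s,1),round(a,2)
for n in("top","side"):
    z=np.load(f"/tmp/{n}.npz"); im=z["im"]; W=z["W"]; Z=W[...,2]
    X,Y=W[...,0],W[...,1]; hsv=cv2.cvtColor(im,cv2.COLOR_RGB2HSV); H,S,V=[hsv[...,i].astype(int) for i in range(3)]
    print(n)
    def rep(name,m):
        m=m&np.isfinite(Z); k,l,st,c=cv2.connectedComponentsWithStats(cv2.morphologyEx(m.astype(np.uint8),cv2.MORPH_OPEN,np.ones((2,2)) ))
        for i in range(1,k):
            if st[i,4]>60: q=l==i; print(name,st[i,4],c[i].round(),rect(W[q][:,:2]),"z med",np.nanmedian(Z[q]).round(4))
    inc=(X>.4)&(X<.76)&(Y>-.2)&(Y<.25)
    rep("blue",(H>100)&(H<130)&(S>120)&(Z>.02)&(Z<.037)&inc)
    rep("cover",(Z>.043)&(Z<.06)&inc)
    rep("rim/cov",(Z>.034)&(Z<.06)&inc)
    rep("pocket",(Z<.022)&(Z>-.02)&(V<60)&inc)
    left=(Y>.2)&(Y<.5)&(X>.35)&(X<.72)
    rep("isobox",left&(Z>.045)&(Z<.06)&(S<90))
    rep("handle",left&(Z>.085)&(Z<.103))
    rep("mat",left&(Z<.012)&(V<45)&(X>.53))
    rep("lift",left&(H<20)&(S>120)&(Z>.06)&(X>.53))
    rep("foot",left&(Z>.006)&(Z<.02)&(V>90)&(X>.53))
    rep("tray",(Y<-.2)&(Y>-.55)&(Z>.02)&(Z<.04)&(X>.3)&(X<.76))
E
python3 - <<'E'
import cv2
a=cv2.imread('pics/side0.png')[120:330,200:400]
b=cv2.imread('pics/top0.png')[140:290,130:390]
cv2.imwrite('pics/c0.png',cv2.resize(a,None,fx=2.8,fy=2.8,interpolation=2)*1)
E
```

```text
top
blue 473 [301. 138.] (array([731.1,  14.1]), array([ 45.2, 119.6]), 17.73) z med 0.0346
blue 5135 [311. 222.] (array([nan, nan]), array([0., 0.]), 0.0) z med 0.0307
cover 811 [362. 231.] (array([ 496.2, -130.1]), array([103.7,  46.8]), 7.76) z med 0.0507
cover 820 [330. 234.] (array([nan, nan]), array([0., 0.]), 0.0) z med 0.0507
cover 825 [298. 238.] (array([479.9,  25. ]), array([107.5,  43.4]), 7.47) z med 0.0506
cover 835 [265. 241.] (array([471.6, 104.2]), array([105. ,  42.8]), 5.67) z med 0.0506
rim/cov 66 [214. 134.] (array([743.4, 233.5]), array([11.5, 43.4]), 57.41) z med 0.0387
rim/cov 456 [301. 135.] (array([nan, nan]), array([0., 0.]), 0.0) z med 0.0355
rim/cov 822 [362. 231.] (array([ 494.7, -130.4]), array([105.6,  47.9]), 5.84) z med 0.0507
rim/cov 821 [330. 234.] (array([487.6, -52.5]), array([103.6,  45.5]), 5.58) z med 0.0507
rim/cov 827 [298. 238.] (array([nan, nan]), array([0., 0.]), 0.0) z med 0.0506
rim/cov 835 [265. 241.] (array([471.6, 104.2]), array([105. ,  42.8]), 5.67) z med 0.0506
pocket 104 [299. 146.] (array([721.,  22.]), array([105.2,   3.6]), 84
[... 2130 characters left out ...]
x 415 [234. 156.] (array([449.8, 370.8]), array([162.2,  91.8]), 78.29) z med 0.0538
handle 85 [295. 124.] (array([633.5, 380.5]), array([158.4,  22.1]), 59.71) z med 0.0932
handle 219 [231. 137.] (array([480.3, 384.9]), array([160.9,  60.2]), 51.73) z med 0.0929
mat 536 [298. 158.] (array([599.9, 309.6]), array([90.5, 85.3]), 14.68) z med 0.004
lift 166 [295. 129.] (array([629.4, 370.9]), array([137.3,  22. ]), 58.34) z med 0.0808
foot 102 [294. 155.] (array([594.4, 318.5]), array([54.8, 32.1]), 42.91) z med 0.0096
tray 175 [475. 307.] (array([ 736.8, -272. ]), array([29.4, 66. ]), 67.91) z med 0.0277
tray 1698 [402. 404.] (array([ 495.4, -378.3]), array([199.2, 263.5]), 86.62) z med 0.0258
```

View pics/c0.png

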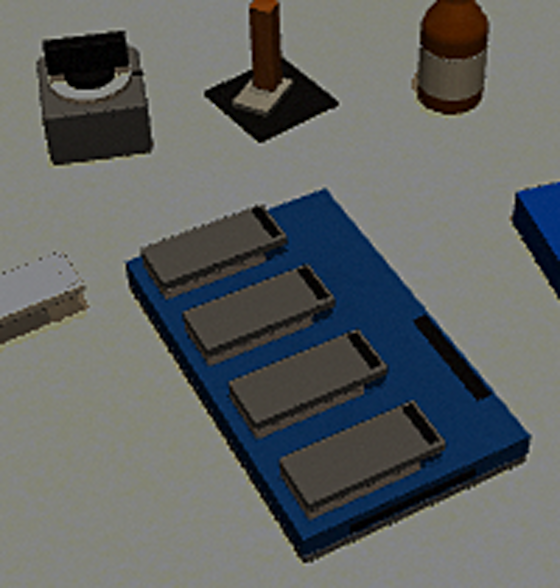

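The zoom shows all four covers fitted, each with a black strip on its lip at the far end. The isolator bar and the lifter are clear of other things.

```bash
cat >> h.py <<'E'
def pose():
    o=r.observe(); return o,np.array(o["tcp_pos"]),R.from_euler("xyz",o["tcp_rot"])
def down(yaw): return R.from_euler("xyz",[np.pi,0,yaw])
def go(p,q):
    "turn (tool frame, deg) first, then shift in the axes after the turn"
    o,t,c=pose(); rv=(c.inv()*q).as_rotvec(degrees=True)
    print("turn",rv.round(1),"then shift mm",(q.inv().apply(np.array(p)-t)*1000).round(1),"| shift before turn",(c.inv().apply(np.array(p)-t)*1000).round(1))
E
python3 - <<'E'
from h import *
z=np.load("/tmp/top.npz"); im=z["im"]; W=z["W"]; Z=W[...,2]; X,Y=W[...,0],W[...,1]
V=im.max(-1).astype(int)
def rep(n,m):
    P=W[m&np.isfinite(W).all(-1)]
    c,s,a=cv2.minAreaRect((P[:,:2]*1000).astype(np.float32))
    u,sv,vt=np.linalg.svd(P[:,:2]-P[:,:2].mean(0),full_matrices=False)
    print(n,len(P),np.round(c,1),np.round(s,1),round(a,1),"mean",(P.mean(0)*1000).round(1),"pca deg",np.degrees(np.arctan2(vt[0,1],vt[0,0])).round(1))
iso=(Y>.28)&(Y<.46)&(X>.38)&(X<.53)
rep("handle",iso&(Z>.085)&(Z<.105)); rep("handle2",iso&(Z>.085)&(Z<.105)&(V<40)); rep("iso",iso&(Z>.05))
rep("isotop",iso&(Z>.05)&(Z<.06))
rep("tray",(Y<-.22)&(Y>-.53)&(X>.34)&(X<.66)&(Z>.015)&(Z<.04))
rep("trayin",(Y<-.22)&(Y>-.53)&(X>.34)&(X<.66)&(Z>.015)&(Z<.04)&(V>0))
for i,y in enumerate((.104,.025,-.052,-.130)): rep(f"cover{i}",(abs(Y-y)<.036)&(Z>.043)&(Z<.06)&(X>.4)&(X<.58))
E
```

```text
handle 255 [442.4 338.8] [16.6 69.5] 79.0 mean [441.9 336.9  96.1] pca deg 168.5
handle2 232 [442.  338.9] [16.6 68.7] 79.0 mean [441.5 336.3  96.1] pca deg 168.7
iso 1472 [442.8 339. ] [92.5 89.6] 78.5 mean [440.8 334.   65.8] pca deg 162.2
isotop 755 [442.8 339. ] [92.5 89.6] 78.5 mean [440.1 333.9  55.5] pca deg -73.9
tray 983 [ 492.  -384.1] [192.2 250.7] 87.0 mean [ 502.7 -395.    26.1] pca deg -176.1
trayin 983 [ 492.  -384.1] [192.2 250.7] 87.0 mean [ 502.7 -395.    26.1] pca deg -176.1
cover0 836 [473.5 105.9] [107.8  44.3] 5.5 mean [472.8 105.5  50.7] pca deg -174.4
cover1 825 [481.   28.2] [107.1  43.8] 5.6 mean [480.3  28.1  50.9] pca deg -174.4
cover2 823 [488.6 -49.3] [107.   44.1] 5.7 mean [487.9 -49.2  50.7] pca deg -174.4
cover3 813 [ 496.3 -127. ] [106.8  44.3] 5.6 mean [ 495.8 -126.5   50.8] pca deg -174.5
```

```bash
python3 -c "
from h import *
go([.4424,.339,.16],down(np.radians(169)))"
```

```text
turn [-0.1 -0.  -5. ] then shift mm [-313.3 -229.8   70.5] | shift before turn [-332.1 -201.7   70.8]
```

Call:
{"op": "step_arm", "data": {
  "moves": [
    [0,0,-5,0,0,0,0],
    [0,0,0,-0.052,-0.038,0.0117,0],
    [0,0,0,-0.052,-0.038,0.0117,0],
    [0,0,0,-0.052,-0.038,0.0117,0],
    [0,0,0,-0.052,-0.038,0.0117,0],
    [0,0,0,-0.052,-0.038,0.0117,0],
    [0,0,0,-0.053,-0.04,0.0117,0],
    [0,0,0,0,0,0,0],
    [0,0,0,0,0,0,0]
  ]
}}

```text
t: 1.23
tcp_pos: [0.4289, 0.3539, 0.1643]
tcp_rot: [3.142, -0.001, 2.949]
force: [-1.0, -0.0, -0.6]
grip_width: 0.0425
grasp_force: 0.0
```

```bash
python3 -c "
from h import *
go([.4424,.339,.073],down(np.radians(169))); print(r.observe()['joints'])"
```

```text
turn [ 0.  -0.1 -0. ] then shift mm [-16.1 -12.1  91.3] | shift before turn [-16.2 -12.1  91.3]
[-0.73717958  0.57983745 -0.00413278  1.8511549   0.00226784  0.71116468
  0.63628476]
```

Call:
{"op": "step_arm", "data": {
  "moves": [
    [0,0,0,-0.016,-0.012,0,0],
    [0,0,0,0,0,0.03,0],
    [0,0,0,0,0,0.03,0],
    [0,0,0,0,0,0.03,0],
    [0,0,0,0,0,0,0],
    [0,0,0,0,0,0,1],
    [0,0,0,0,0,0,1],
    [0,0,0,0,0,0,1],
    [0,0,0,0,0,0,1]
  ],
  "squeeze": 50
}}

```text
t: 2.35
tcp_pos: [0.4434, 0.3397, 0.0761]
tcp_rot: [3.139, 0.002, 2.949]
force: [-1.5, 0.4, 6.5]
grip_width: 0.0143
grasp_force: 50.9
```

Call:
{"op": "step_arm", "data": {
  "moves": [
    [0,0,-10,0,0,0,1],
    [0,0,-10,0,0,0,1],
    [0,0,-10,0,0,0,1],
    [0,0,-10,0,0,0,1],
    [0,0,-10,0,0,0,1],
    [0,0,-10,0,0,0,1],
    [0,0,-10,0,0,0,1],
    [0,0,-10,0,0,0,1],
    [0,0,-10,0,0,0,1],
    [0,0,-2,0,0,0,1],
    [0,0,0,0,0,0,1],
    [0,0,0,0,0,0,1]
  ]
}}

```text
t: 3.85
tcp_pos: [0.4425, 0.3411, 0.0761]
tcp_rot: [-3.142, 0.004, -1.731]
force: [-3.3, 2.8, 5.9]
grip_width: 0.0142
grasp_force: 58.0
```

```bash
python3 -c "
from h import *
o,p,c=pose();print(o['torque'],o['joints'],np.degrees(o['tcp_rot']))"
```

```text
[ 0.42486641  0.55113314 -1.18222674] [-0.42420871  0.75317323 -0.43930905  1.89698122  0.53193315  0.60523705
  1.77713581] [-179.99910982    0.2288189   -99.17815279]
```

Call:
{"op": "step_arm", "data": {
  "moves": [
    [0,0,0,0,0,0,0],
    [0,0,0,0,0,0,0],
    [0,0,0,0,0,-0.05,0],
    [0,0,0,0,0,-0.05,0],
    [0,0,10,0,0,0,0],
    [0,0,10,0,0,0,0],
    [0,0,10,0,0,0,0],
    [0,0,10,0,0,0,0],
    [0,0,10,0,0,0,0],
    [0,0,10,0,0,0,0],
    [0,0,10,0,0,0,0],
    [0,0,10,0,0,0,0],
    [0,0,10,0,0,0,0],
    [0,0,10,0,0,0,0],
    [0,0,10,0,0,0,0],
    [0,0,10,0,0,0,0],
    [0,0,10,0,0,0,0],
    [0,0,0,0,0,0,0]
  ]
}}

```text
t: 6.1
tcp_pos: [0.4425, 0.3387, 0.1745]
tcp_rot: [-3.141, 0.001, 2.289]
force: [0.3, -0.1, 0.1]
grip_width: 0.0426
grasp_force: 0.0
```

```bash
python3 -c "
from h import *
im,d,W=cloud('top'); Z=W[...,2];X,Y=W[...,0],W[...,1]
iso=(Y>.28)&(Y<.46)&(X>.38)&(X<.53)
P=W[iso&(Z>.085)&(Z<.105)]; print(len(P),cv2.minAreaRect((P[:,:2]*1000).astype(np.float32)))
go([.6005,.3235,.175],down(np.radians(130))); print(r.observe()['joints'])"
```

```text
152 ((441.09332275390625, 331.92950439453125), (58.498939514160156, 14.85477352142334), 78.54834747314453)
turn [-0.   0.   1.2] then shift mm [-113.3  111.2   -0.5] | shift before turn [-115.7  108.7   -0.5]
[-0.77266708  0.56980848  0.10370169  1.84101662 -0.08254426  0.73538523
  0.09583584]
```

Call:
{"op": "step_arm", "data": {
  "moves": [
    [0,0,1.2,0,0,0,0],
    [0,0,0,-0.04,0.04,0,0],
    [0,0,0,-0.04,0.04,0,0],
    [0,0,0,-0.033,0.031,0,0],
    [0,0,0,0,0,0,0],
    [0,0,0,0,0,0,0]
  ]
}}

```text
t: 6.9
tcp_pos: [0.5992, 0.3233, 0.174]
tcp_rot: [-3.14, -0.001, 2.266]
force: [-0.5, 0.5, -0.4]
grip_width: 0.0425
grasp_force: 0.0
```

```bash
python3 -c "
from h import *
go([.6005,.3235,.062],down(np.radians(130)))
im,d=r.capture('wrist'); save('w1.png',im)"
```

```text
turn [-0.1 -0.1 -0.1] then shift mm [ -0.7   1.1 112. ] | shift before turn [ -0.9   1.3 112. ]
```

View pics/w1.png

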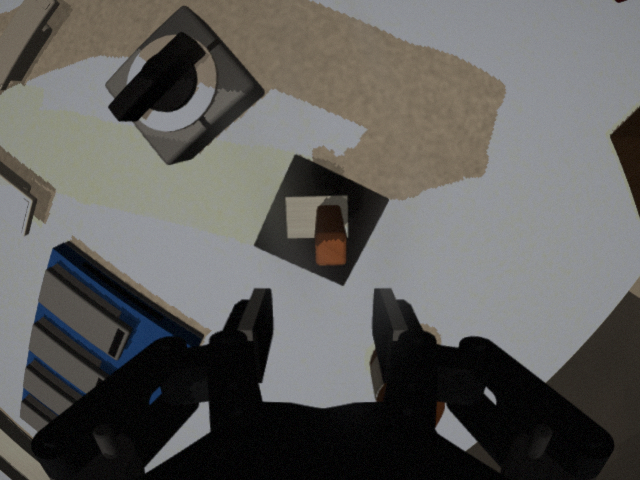

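The wrist view shows the lifter's handle top at (331,245), nearly centred between the fingers (middle about column 323). The foot edges are parallel to the closing line, so I descend.

Call:
{"op": "step_arm", "data": {
  "moves": [
    [0,0,0,0,0.001,0.04,0],
    [0,0,0,0,0,0.04,0],
    [0,0,0,0,0,0.031,0],
    [0,0,0,0,0,0,0],
    [0,0,0,0,0,0,1],
    [0,0,0,0,0,0,1],
    [0,0,0,0,0,0,1],
    [0,0,0,0,0,0,1]
  ],
  "squeeze": 110
}}

```text
t: 7.95
tcp_pos: [0.602, 0.325, 0.0658]
tcp_rot: [3.138, 0.0, 2.266]
force: [0.1, 0.9, 6.8]
grip_width: 0.0186
grasp_force: 108.6
```

```bash
python3 -c "
from h import *
o,p,c=pose();print(o['force'],o['torque'],p,np.degrees(o['tcp_rot']))"
```

```text
[0.13240785 0.90900713 6.83525722] [ 0.0016398   0.34129592 -0.01972298] [0.60202609 0.3249985  0.06578995] [1.79803905e+02 1.18943784e-03 1.29840057e+02]
```

Call:
{"op": "step_arm", "data": {
  "moves": [
    [0,0,0,0,0,-0.03,1],
    [0,0,0,0,0,-0.03,1],
    [0,0,0,0,0,-0.02,1],
    [0,0,8.5,0,0,0,1],
    [0,0,8.5,0,0,0,1],
    [0,0,8.5,0,0,0,1],
    [0,0,8.8,0,0,0,1],
    [0,0,0,0,0,0,1],
    [0,0,0,0,0,0,1]
  ]
}}

```text
t: 9.07
tcp_pos: [0.6007, 0.3239, 0.1434]
tcp_rot: [-3.141, 0.0, 1.67]
force: [-0.8, -1.0, -1.9]
grip_width: 0.0186
grasp_force: 108.0
```

```bash
cat >> h.py <<'E'
A=np.radians(5.58); f=np.array([np.cos(A),np.sin(A),0]); YAW=A+np.pi/2
C=np.array([[.4735,.1059,0],[.481,.0282,0],[.4886,-.0493,0],[.4963,-.127,0]])
def at(i,d,z): return C[i]+f*d+[0,0,z]
E
python3 -c "
from h import *
go(at(0,.096,.145),down(YAW))
im,d,W=cloud('side'); save('s1.png',im[60:300,160:480])
Z=W[...,2];o,p,c=pose();X,Y=W[...,0],W[...,1];h=cv2.cvtColor(im,cv2.COLOR_RGB2HSV)
n=(np.hypot(X-p[0],Y-p[1])<.07)&(Z>.045)&(Z<.14); P=W[n]
print(p, len(P)); 
m=n&(h[...,0]<20)&(h[...,1]>110); print('handle',np.nanmean(W[m],0),m.sum(), 'foot lowest',np.nanpercentile(P[:,2],[1,5]))
q=P[P[:,2]<np.nanpercentile(P[:,2],1)+.012]; print(cv2.minAreaRect((q[:,:2]*1000).astype(np.float32)))"
```

```text
turn [-0.   0.   0.1] then shift mm [-204.6  -51.8   -1.6] | shift before turn [-204.5  -52.2   -1.5]
[0.60084739 0.32389108 0.1434924 ] 355
handle [0.59557698 0.31676543 0.11516726] 179 foot lowest [0.08079715 0.08354092]
((587.1028442382812, 323.4986877441406), (54.65216827392578, 43.11246871948242), 9.742839813232422)
```

View pics/s1.png

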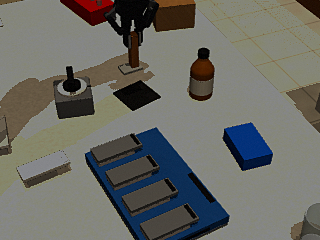

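The lifter hangs upright in the gripper at crop (133,55). The isolator bar now stands crosswise at (70,78).

Call:
{"op": "step_arm", "data": {
  "moves": [
    [0,0,0.1,-0.041,-0.0104,0,1],
    [0,0,0,-0.041,-0.0104,0,1],
    [0,0,0,-0.041,-0.0104,0,1],
    [0,0,0,-0.041,-0.0104,0,1],
    [0,0,0,-0.041,-0.0102,0,1],
    [0,0,0,0,0,0,1],
    [0,0,0,0,0,0,1]
  ]
}}

```text
t: 10.0
tcp_pos: [0.5693, 0.1155, 0.1439]
tcp_rot: [3.141, -0.001, 1.666]
force: [-0.3, 0.1, -2.4]
grip_width: 0.0189
grasp_force: 108.2
```

```bash
python3 -c "
from h import *
go(at(0,.096,.0935),down(YAW))"
```

```text
turn [ 0.  -0.1 -0.1] then shift mm [-0.2 -0.2 50.4] | shift before turn [-0.3 -0.3 50.4]
```

Call:
{"op": "step_arm", "data": {
  "moves": [
    [0,0,0,0,0,0.025,1],
    [0,0,0,0,0,0.025,1],
    [0,0,0,0,0,0,1],
    [0,0,0,0,-0.007,0,1],
    [0,0,0,0,-0.007,0,1],
    [0,0,0,0,-0.007,0,1],
    [0,0,0,0,0,0,1],
    [0,0,0,0,0,0.001,1],
    [0,0,0,0,0,0,1]
  ]
}}

```text
t: 11.12
tcp_pos: [0.5482, 0.113, 0.0926]
tcp_rot: [3.141, -0.0, 1.665]
force: [0.1, 0.1, -3.2]
grip_width: 0.0187
grasp_force: 111.7
```

```bash
python3 -c "
from h import *
go(at(0,.0745,.0918),down(YAW)); o=r.observe(); print(o['force'],o['torque'])
im,d=r.capture('wrist'); save('w2.png',im)"
```

```text
turn [ 0.  -0.  -0.2] then shift mm [ 0.2 -0.6  0.8] | shift before turn [ 0.2 -0.6  0.8]
[ 0.1241984   0.12567255 -3.20376182] [-0.00269818 -0.02063681 -0.01828254]
```

View pics/w2.png

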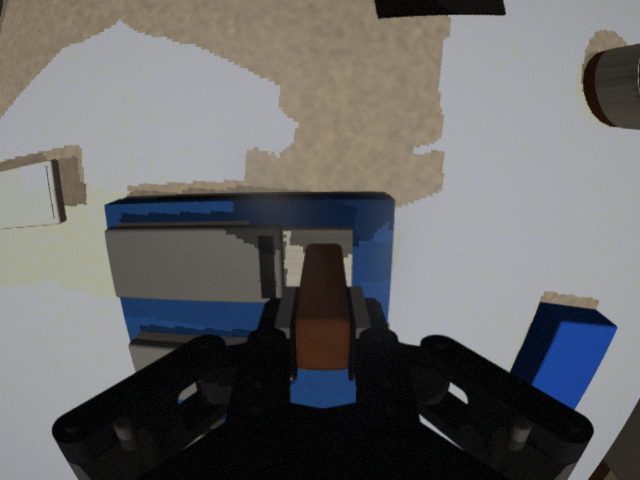

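The wrist view shows the toe tucked under cover 0's lip at about (283,265), with the foot lined up with the cover. Now I tip the handle back.

Call:
{"op": "step_arm", "data": {
  "moves": [
    [0,0,0,0,-0.0005,0.0008,1],
    [4.7,0,0,0,0.0051,-0.0011,1],
    [4.7,0,0,0,0.0051,-0.0011,1],
    [4.7,0,0,0,0.0051,-0.0011,1],
    [0,0,0,0,0,0,1]
  ]
}}

```text
t: 11.8
tcp_pos: [0.5621, 0.1143, 0.0928]
tcp_rot: [-2.892, 0.0, 1.665]
force: [-3.7, -0.0, -5.0]
grip_width: 0.0189
grasp_force: 107.3
```

```bash
cat >> h.py <<'E'
def heel():
    o,p,c=pose(); z=c.apply([0,0,-1]); t=np.degrees(np.arctan2(z@f,z[2])); h=p+c.apply([0,.016,.0618])
    print("tilt",t.round(1),"heel z",(h[2]*1000).round(1),"heel d from cover",[((h-k)@f*1000).round(1) for k in C],"F",o["force"].round(1),"T",o["torque"].round(2))
E
python3 -c "
from h import *
heel()"
```

```text
tilt 14.3 heel z 28.9 heel d from cover [np.float64(89.3), np.float64(89.4), np.float64(89.4), np.float64(89.2)] F [-3.7 -0.  -5. ] T [0.09 0.04 0.01]
```

Call:
{"op": "step_arm", "data": {
  "moves": [
    [4.7,0,0,0,0.0053,-0.0013,1],
    [4.7,0,0,0,0.0053,-0.0013,1],
    [4.7,0,0,0,0.0053,-0.0013,1],
    [0,0,0,0,0,0,1],
    [0,0,0,0,0,0,1]
  ]
}}

```text
t: 12.42
tcp_pos: [0.579, 0.1159, 0.0925]
tcp_rot: [-2.652, 0.0, 1.665]
force: [-0.5, -1.1, -2.9]
grip_width: 0.0184
grasp_force: 110.6
```

```bash
cat >> h.py <<'E'
def covers(n="side"):
    im,d,W=cloud(n); 
    for i in range(4):
        q=W-C[i]; s=q@f; l=q@np.array([-f[1],f[0],0]); m=(abs(l)<.018)&(s>-.05)&(s<.06)&(q[...,2]>.042)&(q[...,2]<.08)
        a=s[m]; b=q[...,2][m]; k=np.polyfit(a,b,1); print("cover",i,m.sum(),"slope",k[0].round(3),"lip top",(np.polyval(k,.0535)*1000).round(1))
E
python3 -c "
from h import *
heel(); covers()"
```

```text
tilt 28.0 heel z 30.4 heel d from cover [np.float64(91.1), np.float64(91.2), np.float64(91.1), np.float64(91.0)] F [-0.5 -1.1 -2.9] T [ 0.07 -0.87 -0.03]
cover 0 605 slope 0.135 lip top 67.6
cover 1 598 slope 0.0 lip top 50.3
cover 2 692 slope 0.0 lip top 50.2
cover 3 808 slope 0.002 lip top 50.3
```

Call:
{"op": "step_arm", "data": {
  "moves": [
    [-4.7,0,0,0,-0.005,0.0014,1],
    [-4.7,0,0,0,-0.005,0.0014,1],
    [-4.7,0,0,0,-0.005,0.0014,1],
    [-4.7,0,0,0,-0.005,0.0014,1],
    [-4.7,0,0,0,-0.005,0.0014,1],
    [-4.5,0,0,0,-0.0048,0.0014,1],
    [0,0,0,0,0,0,1]
  ]
}}

```text
t: 13.35
tcp_pos: [0.5457, 0.113, 0.0937]
tcp_rot: [-3.136, -0.001, 1.666]
force: [0.5, 0.3, -2.5]
grip_width: 0.0182
grasp_force: 110.4
```

```bash
python3 -c "
from h import *
heel(); covers(); go(at(0,.0745,.0928),down(YAW))"
```

```text
tilt 0.3 heel z 31.8 heel d from cover [np.float64(88.2), np.float64(88.3), np.float64(88.2), np.float64(88.1)] F [ 0.5  0.3 -2.5] T [ 0.02 -0.04 -0.02]
cover 0 578 slope 0.191 lip top 71.5
cover 1 602 slope 0.002 lip top 50.2
cover 2 693 slope 0.0 lip top 50.2
cover 3 799 slope 0.003 lip top 50.4
turn [-0.2 -0.  -0.1] then shift mm [ 0.  -0.1  0.9] | shift before turn [ 0.  -0.1  0.9]
```

Cover 0 has clicked and is propped. I do the same on cover 1.

Call:
{"op": "step_arm", "data": {
  "moves": [
    [0,0,0,0,0.007,0,1],
    [0,0,0,0,0.007,0,1],
    [0,0,0,0,0.0075,0,1],
    [0,0,0,0,0,0,1],
    [0,0,0,-0.026,0,0,1],
    [0,0,0,-0.026,0,0,1],
    [0,0,0,-0.026,0,0,1],
    [0,0,0,0,0,0,1],
    [0,0,0,0,0,0,1]
  ]
}}

```text
t: 14.52
tcp_pos: [0.5771, 0.0383, 0.0926]
tcp_rot: [-3.137, -0.001, 1.666]
force: [0.4, -0.2, -2.2]
grip_width: 0.0184
grasp_force: 110.5
```

```bash
python3 -c "
from h import *
heel(); go(at(1,.0745,.0928),down(YAW))"
```

```text
tilt 0.2 heel z 30.7 heel d from cover [np.float64(112.3), np.float64(112.3), np.float64(112.3), np.float64(112.2)] F [ 0.4 -0.2 -2.2] T [ 0.04 -0.02  0.01]
turn [-0.2 -0.1 -0.1] then shift mm [ -0.7 -22.1  -0.2] | shift before turn [ -0.7 -22.1  -0.2]
```

Call:
{"op": "step_arm", "data": {
  "moves": [
    [0,0,0,-0.0007,-0.0074,0,1],
    [0,0,0,0,-0.0074,0,1],
    [0,0,0,0,-0.0074,0,1],
    [0,0,0,0,0,0,1],
    [4.7,0,0,0,0.0051,-0.0011,1],
    [4.7,0,0,0,0.0052,-0.0011,1],
    [4.7,0,0,0,0.0052,-0.0012,1],
    [4.7,0,0,0,0.0053,-0.0013,1],
    [4.7,0,0,0,0.0053,-0.0013,1],
    [4.7,0,0,0,0.0053,-0.0013,1],
    [0,0,0,0,0,0,1],
    [0,0,0,0,0,0,1],
    [-4.7,0,0,0,-0.005,0.0014,1],
    [-4.7,0,0,0,-0.005,0.0014,1],
    [-4.7,0,0,0,-0.005,0.0014,1],
    [-4.7,0,0,0,-0.005,0.0014,1],
    [-4.7,0,0,0,-0.005,0.0014,1],
    [-4.7,0,0,0,-0.0048,0.0014,1],
    [0,0,0,0,0,0,1]
  ]
}}

```text
t: 16.9
tcp_pos: [0.5536, 0.0345, 0.095]
tcp_rot: [-3.136, -0.001, 1.665]
force: [-0.2, 0.8, -2.2]
grip_width: 0.0184
grasp_force: 110.6
```

```bash
python3 -c "
from h import *
heel(); covers(); go(at(1,.0745,.0928),down(YAW))"
```

```text
tilt 0.3 heel z 33.1 heel d from cover [np.float64(88.5), np.float64(88.5), np.float64(88.5), np.float64(88.4)] F [-0.2  0.8 -2.2] T [0.06 0.02 0.04]
cover 0 562 slope 0.218 lip top 73.3
cover 1 648 slope 0.188 lip top 71.3
cover 2 685 slope 0.003 lip top 50.4
cover 3 803 slope 0.005 lip top 50.4
turn [-0.2 -0.  -0.2] then shift mm [ 0.8 -0.5  2.2] | shift before turn [ 0.8 -0.5  2.2]
```

Cover 1 is free too. Next is cover 2.

Call:
{"op": "step_arm", "data": {
  "moves": [
    [0,0,0,0,0.007,0,1],
    [0,0,0,0,0.007,0,1],
    [0,0,0,0,0.0075,0,1],
    [0,0,0,0,0,0.001,1],
    [-0.2,0,-0.2,-0.0255,0,0,1],
    [0,0,0,-0.026,0,0,1],
    [0,0,0,-0.026,0,0,1],
    [0,0,0,0,0,0,1],
    [0,0,0,0,0,0,1]
  ]
}}

```text
t: 18.08
tcp_pos: [0.5852, -0.0395, 0.0926]
tcp_rot: [-3.141, -0.001, 1.669]
force: [0.6, 0.0, -2.2]
grip_width: 0.0187
grasp_force: 110.7
```

```bash
python3 -c "
from h import *
heel(); go(at(2,.0745,.0928),down(YAW))"
```

```text
tilt 0.0 heel z 30.7 heel d from cover [np.float64(113.0), np.float64(113.1), np.float64(113.1), np.float64(112.9)] F [ 0.6  0.  -2.2] T [0.   0.03 0.06]
turn [-0.  -0.1  0.1] then shift mm [ -0.4 -22.6  -0.2] | shift before turn [ -0.4 -22.6  -0.2]
```

Call:
{"op": "step_arm", "data": {
  "moves": [
    [0,0,0,-0.0004,-0.0075,0,1],
    [0,0,0,0,-0.0075,0,1],
    [0,0,0,0,-0.0075,0,1],
    [0,0,0,0,0,0,1],
    [4.7,0,0,0,0.0051,-0.0011,1],
    [4.7,0,0,0,0.0052,-0.0011,1],
    [4.7,0,0,0,0.0052,-0.0012,1],
    [4.7,0,0,0,0.0053,-0.0013,1],
    [4.7,0,0,0,0.0053,-0.0013,1],
    [4.7,0,0,0,0.0053,-0.0013,1],
    [0,0,0,0,0,0,1],
    [0,0,0,0,0,0,1],
    [-4.7,0,0,0,-0.005,0.0014,1],
    [-4.7,0,0,0,-0.005,0.0014,1],
    [-4.7,0,0,0,-0.005,0.0014,1],
    [-4.7,0,0,0,-0.005,0.0014,1],
    [-4.7,0,0,0,-0.005,0.0014,1],
    [-4.7,0,0,0,-0.0048,0.0014,1],
    [0,0,0,0,0,0,1]
  ]
}}

```text
t: 20.45
tcp_pos: [0.5615, -0.0434, 0.0951]
tcp_rot: [-3.139, -0.001, 1.667]
force: [-1.3, -0.0, -2.8]
grip_width: 0.0185
grasp_force: 110.6
```

```bash
python3 -c "
from h import *
heel(); covers(); go(at(2,.0745,.0928),down(YAW))"
```

```text
tilt 0.1 heel z 33.3 heel d from cover [np.float64(88.9), np.float64(89.0), np.float64(89.0), np.float64(88.9)] F [-1.3 -0.  -2.8] T [ 0.01 -0.04  0.02]
cover 0 563 slope 0.206 lip top 72.4
cover 1 634 slope 0.208 lip top 72.9
cover 2 731 slope 0.204 lip top 72.8
cover 3 798 slope -0.001 lip top 50.2
turn [-0. -0. -0.] then shift mm [ 1.1 -0.8  2.2] | shift before turn [ 1.1 -0.8  2.2]
```

Cover 2 is free. Now cover 3.

Call:
{"op": "step_arm", "data": {
  "moves": [
    [0,0,0,0,0.007,0,1],
    [0,0,0,0,0.007,0,1],
    [0,0,0,0,0.007,0,1],
    [0,0,0,0,0,0.001,1],
    [0,0,0,-0.0255,0,0,1],
    [0,0,0,-0.026,0,0,1],
    [0,0,0,-0.026,0,0,1],
    [0,0,0,0,0,0,1],
    [0,0,0,0,0,0,1]
  ]
}}

```text
t: 21.62
tcp_pos: [0.5926, -0.117, 0.0926]
tcp_rot: [-3.141, -0.001, 1.669]
force: [-0.6, 0.6, -3.0]
grip_width: 0.0186
grasp_force: 110.7
```

```bash
python3 -c "
from h import *
heel(); go(at(3,.0745,.0928),down(YAW))"
```

```text
tilt 0.1 heel z 30.8 heel d from cover [np.float64(112.9), np.float64(112.9), np.float64(112.9), np.float64(112.8)] F [-0.6  0.6 -3. ] T [ 0.06 -0.01 -0.02]
turn [-0.1 -0.1  0.1] then shift mm [ -0.6 -22.4  -0.2] | shift before turn [ -0.6 -22.4  -0.2]
```

Call:
{"op": "step_arm", "data": {
  "moves": [
    [0,0,0,-0.0006,-0.0075,0,1],
    [0,0,0,0,-0.0075,0,1],
    [0,0,0,0,-0.0075,0,1],
    [0,0,0,0,0,0,1],
    [4.7,0,0,0,0.0051,-0.0011,1],
    [4.7,0,0,0,0.0052,-0.0011,1],
    [4.7,0,0,0,0.0052,-0.0012,1],
    [4.7,0,0,0,0.0053,-0.0013,1],
    [4.7,0,0,0,0.0053,-0.0013,1],
    [4.7,0,0,0,0.0053,-0.0013,1],
    [0,0,0,0,0,0,1],
    [0,0,0,0,0,0,1],
    [-4.7,0,0,0,-0.005,0.0014,1],
    [-4.7,0,0,0,-0.005,0.0014,1],
    [-4.7,0,0,0,-0.005,0.0014,1],
    [-4.7,0,0,0,-0.005,0.0014,1],
    [-4.7,0,0,0,-0.005,0.0014,1],
    [-4.7,0,0,0,-0.0048,0.0014,1],
    [0,0,0,0,0,0,1]
  ]
}}

```text
t: 24.0
tcp_pos: [0.569, -0.1214, 0.0953]
tcp_rot: [-3.14, -0.001, 1.666]
force: [-0.5, -0.5, -2.0]
grip_width: 0.0187
grasp_force: 110.6
```

```bash
python3 -c "
from h import *
heel(); covers(); go(at(3,.0745,.0928),down(YAW))"
```

```text
tilt 0.1 heel z 33.4 heel d from cover [np.float64(88.8), np.float64(88.9), np.float64(88.8), np.float64(88.7)] F [-0.5 -0.5 -2. ] T [-0.07 -0.06 -0.04]
cover 0 566 slope 0.206 lip top 72.7
cover 1 640 slope 0.209 lip top 72.9
cover 2 724 slope 0.209 lip top 73.0
cover 3 839 slope 0.198 lip top 72.3
turn [-0. -0. -0.] then shift mm [ 1.4 -0.5  2.4] | shift before turn [ 1.4 -0.5  2.4]
```

All four are free. The lifter goes back to the mat.

Call:
{"op": "step_arm", "data": {
  "moves": [
    [0,0,0,0,0.008,0,1],
    [0,0,0,0,0.008,0,1],
    [0,0,0,0,0.008,0,1],
    [0,0,0,0,0.008,-0.02,1],
    [0,0,0,0,0.005,-0.04,1],
    [0,0,0,0.05,0,0,1],
    [0,0,0,0.05,0,0,1],
    [0,0,0,0.05,0,0,1],
    [0,0,0,0.05,0,0,1],
    [0,0,0,0.05,0,0,1],
    [0,0,0,0.05,0,0,1],
    [0,0,0,0.05,0,0,1],
    [0,0,0,0.05,0,0,1],
    [0,0,0,0.03,0,0,1],
    [0,0,0,0,0,0,1],
    [0,0,0,0,0,0,1]
  ]
}}

```text
t: 26.05
tcp_pos: [0.567, 0.31, 0.1536]
tcp_rot: [-3.141, 0.002, 1.669]
force: [0.0, -0.2, -2.4]
grip_width: 0.0189
grasp_force: 110.7
```

```bash
python3 -c "
from h import *
heel();go([.6085,.3125,.068],down(YAW)); print(r.observe()['grip_width'])"
```

```text
tilt 0.0 heel z 91.8 heel d from cover [np.float64(128.9), np.float64(128.9), np.float64(128.9), np.float64(128.8)] F [ 0.  -0.2 -2.4] T [-0.04 -0.09  0.04]
turn [-0.   0.1  0. ] then shift mm [-1.5 41.6 85.6] | shift before turn [-1.4 41.6 85.6]
0.018883698359009004
```

Call:
{"op": "step_arm", "data": {
  "moves": [
    [0,0,0,-0.0015,0.021,0,1],
    [0,0,0,0,0.0205,0,1],
    [0,0,0,0,0,0.03,1],
    [0,0,0,0,0,0.03,1],
    [0,0,0,0,0,0.02,1],
    [0,0,0,0,0,0.0055,1],
    [0,0,0,0,0,0.0015,1],
    [0,0,0,0,0,0,1]
  ]
}}

```text
t: 27.05
tcp_pos: [0.6089, 0.3138, 0.0681]
tcp_rot: [3.14, -0.001, 1.669]
force: [0.2, 0.1, -2.3]
grip_width: 0.0185
grasp_force: 110.8
```

```bash
python3 -c "
from h import *
o,p,c=pose();print(p,o['force'],o['torque'],o['grip_width'])"
```

```text
[0.60892382 0.31380014 0.06810756] [ 0.2382092   0.05382439 -2.26816781] [-0.02352775  0.0336571   0.04242815] 0.01847441363383701
```

Call:
{"op": "step_arm", "data": {
  "moves": [
    [0,0,0,0,0,0.0015,1],
    [0,0,0,0,0,0.0012,1],
    [0,0,0,0,0,0,1],
    [0,0,0,0,0,0,0.6],
    [0,0,0,0,0,0,0.4],
    [0,0,0,0,0,0,0],
    [0,0,0,0,0,0,0],
    [0,0,0,0,0,-0.04,0],
    [0,0,0,0,0,-0.05,0],
    [0,0,0,0,0,-0.04,0],
    [0,0,0,0,0,0,0]
  ]
}}

```text
t: 28.42
tcp_pos: [0.6106, 0.3144, 0.1985]
tcp_rot: [3.134, -0.003, 1.669]
force: [-0.4, 0.6, -0.4]
grip_width: 0.0425
grasp_force: 0.0
```

```bash
python3 -c "
from h import *
im,d,W=cloud('side'); h=cv2.cvtColor(im,cv2.COLOR_RGB2HSV); X,Y,Z=[W[...,i] for i in range(3)]
n=(np.hypot(X-.609,Y-.313)<.04)&(h[...,0]<20)&(h[...,1]>110)&(Z>.02)
for lo,hi in((.02,.045),(.045,.07),(.07,.092)):
    m=n&(Z>lo)&(Z<hi); print(np.nanmean(W[m],0).round(4),m.sum())
print(np.nanmax(Z[n]))
im,d,W=cloud('top'); X,Y,Z=[W[...,i] for i in range(3)]; h=cv2.cvtColor(im,cv2.COLOR_RGB2HSV);V=im.max(-1)
m=(Y<-.22)&(Y>-.55)&(X>.3)&(X<.7)&(Z>.015)&(Z<.04); print('tray',cv2.minAreaRect((W[m][:,:2]*1000).astype(np.float32)))
"
```

```text
[0.6027 0.3067 0.0331] 75
[0.6033 0.3069 0.0575] 83
[0.6034 0.3063 0.0813] 74
0.4042378741537448
tray ((492.002197265625, -384.2608642578125), (192.4280242919922, 250.63253784179688), 87.03121185302734)
```

```bash
cat >> h.py <<'E'
T0=R.from_rotvec([0,0.2,0])
LV=down(A); TL=LV*T0
tc=np.array([.492,-.3842]); ta=np.radians(-3)
def slot(sx,sy,z):
    ux=np.array([np.cos(ta),np.sin(ta)]); uy=np.array([-ux[1],ux[0]])
    return np.r_[tc+sx*.058*ux+sy*.042*uy,z]
TR=down(ta)
def tray():
    im,d,W=cloud('top'); X,Y,Z=[W[...,i] for i in range(3)]
    m=(Y<-.2)&(Y>-.58)&(X>.28)&(X<.72)&(Z>.018)&(Z<.0325); print('tray',cv2.minAreaRect((W[m][:,:2]*1000).astype(np.float32)))
E
python3 -c "
from h import *
go(at(0,0,.17),LV)"
```

```text
turn [-0.  0. 90.] then shift mm [-153.9  193.6   24.2] | shift before turn [-193.4 -154.1   24.2]
```

Call:
{"op": "step_arm", "data": {
  "moves": [
    [0,0,10,0,0,0,-0.5],
    [0,0,10,0,0,0,-0.5],
    [0,0,10,0,0,0,-0.5],
    [0,0,10,0,0,0,-0.5],
    [0,0,10,0,0,0,-0.5],
    [0,0,10,0,0,0,-0.5],
    [0,0,10,0,0,0,-0.5],
    [0,0,10,0,0,0,-0.5],
    [0,0,10,0,0,0,-0.5],
    [0,0,0,-0.038,0.048,0.006,-0.5],
    [0,0,0,-0.038,0.048,0.006,-0.5],
    [0,0,0,-0.038,0.048,0.006,-0.5],
    [0,0,0,-0.038,0.048,0.006,-0.5],
    [0,5.7,0,0,0,0,-0.5],
    [0,5.7,0,0,0,0,-0.5],
    [0,0,0,0,0,0,-0.5]
  ]
}}

```text
t: 30.52
tcp_pos: [0.4725, 0.1073, 0.1691]
tcp_rot: [-3.141, -0.194, 0.098]
force: [-0.3, -0.6, 0.1]
grip_width: 0.064
grasp_force: 0.0
```

```bash
python3 -c "
from h import *
go(at(0,0,.090),TL);go(at(0,0,.040),TL);print(r.observe()['joints'])"
```

```text
turn [-0.   0.4  0. ] then shift mm [-14.9   1.4  77.7] | shift before turn [-14.4   1.5  77.8]
turn [-0.   0.4  0. ] then shift mm [-24.8   1.4 126.7] | shift before turn [-24.    1.5 126.9]
[-0.73111806  0.48801074  0.5947609   2.21736206 -0.68070294  0.39248631
 -1.07351262]
```

Call:
{"op": "step_arm", "data": {
  "moves": [
    [0,0.4,0,-0.0075,0.0014,0.038,-0.5],
    [0,0,0,-0.0075,0,0.038,-0.5],
    [0,0,0,-0.005,0,0.0255,-0.5],
    [0,0,0,-0.0048,0,0.0252,-0.5],
    [0,0,0,0,0,0,-0.5],
    [0,0,0,0,0,0,-0.5]
  ]
}}

```text
t: 31.28
tcp_pos: [0.4917, 0.1107, 0.0664]
tcp_rot: [3.136, -0.163, 0.098]
force: [0.8, 0.3, 0.1]
grip_width: 0.064
grasp_force: 0.0
```

```bash
python3 -c "
from h import *
go(at(0,0,.040),TL)
im,d=r.capture('wrist'); save('w3.png',im)"
```

```text
turn [0.3 2.1 0.1] then shift mm [-23.4   3.   22.2] | shift before turn [-22.6   2.9  23. ]
```

View pics/w3.png

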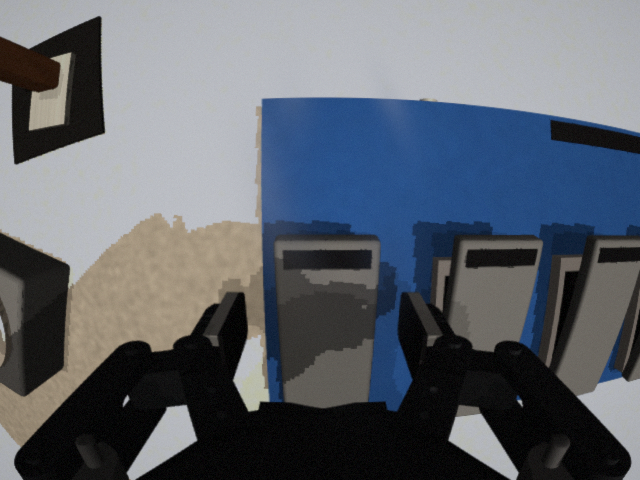

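The wrist view shows the fingers straddling cover 0 (columns 278–380) correctly. The tilted pose is near a joint limit, though, so I'll grip with the tool vertical.

Call:
{"op": "step_arm", "data": {
  "moves": [
    [0,0,0,0,0,-0.04,-0.5],
    [0,-5,0,0,0,0,-0.5],
    [0,-4.4,0,0,0,0,-0.5],
    [0,0,0,0,0,0,-0.5]
  ]
}}

```text
t: 31.82
tcp_pos: [0.4865, 0.1106, 0.1065]
tcp_rot: [3.136, -0.002, 0.099]
force: [-0.3, -0.3, -1.1]
grip_width: 0.0645
grasp_force: 0.0
```

```bash
python3 -c "
from h import *
go(at(0,-0.002,.040),LV);print(r.observe()['joints'])"
```

```text
turn [ 0.3 -0.1  0.1] then shift mm [-15.4   3.4  66.5] | shift before turn [-15.5   3.   66.5]
[-0.74651392  0.73253131  0.72412037  2.06100083 -0.80557019  0.65176305
 -0.94621679]
```

Call:
{"op": "step_arm", "data": {
  "moves": [
    [0.3,0,0.1,-0.0155,0.0032,0,-0.5],
    [0,0,0,0,0,0.03,-0.5],
    [0,0,0,0,0,0.025,-0.5],
    [0,0,0,0,0,0.0115,-0.5],
    [0,0,0,0,0,0,-0.5]
  ]
}}

```text
t: 32.45
tcp_pos: [0.4692, 0.1053, 0.0395]
tcp_rot: [-3.142, 0.002, 0.095]
force: [0.2, 0.4, 1.0]
grip_width: 0.0638
grasp_force: 0.0
```

```bash
python3 -c "
from h import *
go(at(0,-0.002,.040),LV);print(r.observe()['force'])"
```

```text
turn [-0.   0.1 -0.2] then shift mm [ 2.3 -0.1 -0.5] | shift before turn [ 2.3 -0.1 -0.5]
[0.23378428 0.36715517 0.96184815]
```

Call:
{"op": "step_arm", "data": {
  "moves": [
    [0,0,0,0,0,0,0],
    [0,0,0,0,0,0,1],
    [0,0,0,0,0,0,1],
    [0,0,0,0,0,0,1],
    [0,0,0,0,0,0,1],
    [0,0,0,0,0,-0.01,1],
    [0,0,0,0,0,-0.02,1],
    [0,0,0,0,0,-0.03,1],
    [0,0,0,0,0,-0.03,1],
    [0,0,0,0,0,-0.04,1],
    [0,0,0,0,0,0,1]
  ],
  "squeeze": 70
}}

```text
t: 33.83
tcp_pos: [0.4717, 0.1058, 0.1722]
tcp_rot: [-3.141, -0.005, 0.096]
force: [-0.1, 0.6, -1.2]
grip_width: 0.0425
grasp_force: 71.2
```

```bash
python3 -c "
from h import *
go(slot(1,-1,.17),TR)
im,d=r.capture('side'); save('s2.png',im[150:420,180:500])
tray()"
```

```text
turn [-0.1 -0.3  8.5] then shift mm [103.9 530.3   2.2] | shift before turn [ 24.4 539.8   2. ]
tray ((543.752685546875, -376.6064453125), (383.2702941894531, 227.9025115966797), 7.070894241333008)
```

View pics/s2.png

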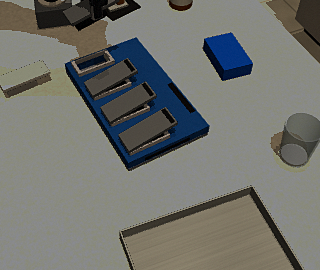

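Bay 0 is open and the cover is in the gripper. I carry it to the tray.

Call:
{"op": "step_arm", "data": {
  "moves": [
    [0,0,8.5,0,0,-0.01,1],
    [0,0,0,0.0104,0.053,0,1],
    [0,0,0,0.0104,0.053,0,1],
    [0,0,0,0.0104,0.053,0,1],
    [0,0,0,0.0104,0.053,0,1],
    [0,0,0,0.0104,0.053,0,1],
    [0,0,0,0.0104,0.053,0,1],
    [0,0,0,0.0104,0.053,0,1],
    [0,0,0,0.0104,0.053,0,1],
    [0,0,0,0.0104,0.053,0,1],
    [0,0,0,0.0104,0.053,0,1],
    [0,0,0,0,0,0,1],
    [0,0,0,0,0,0,1]
  ]
}}

```text
t: 35.55
tcp_pos: [0.5451, -0.428, 0.1776]
tcp_rot: [-3.139, 0.003, -0.054]
force: [-0.0, 0.2, -1.4]
grip_width: 0.0424
grasp_force: 71.4
```

```bash
cat >> h.py <<'E'
def tray(n='side'):
    im,d,W=cloud(n); X,Y,Z=[W[...,i] for i in range(3)]; h=cv2.cvtColor(im,cv2.COLOR_RGB2HSV)
    m=(Y<-.2)&(Y>-.58)&(X>.28)&(X<.68)&(Z>.012)&(Z<.0325)&(h[...,1]<130)
    k,l,st,c=cv2.connectedComponentsWithStats(m.astype(np.uint8),connectivity=8)
    ok=np.isin(l,[i for i in range(1,k) if st[i,4]>40]); P=W[ok&m]
    print('tray',n,len(P),cv2.minAreaRect((P[:,:2]*1000).astype(np.float32)))
E
python3 -c "
from h import *
go(slot(1,-1,.0),TR); o=r.observe(); print(o['grip_width'],o['force'])
tray('top'); tray('side')
im,d=r.capture('side'); save('s3.png',im[200:480,250:570])"
```

```text
turn [-0.2  0.2 -0.1] then shift mm [  2.7   1.  177.6] | shift before turn [  3.3   1.5 177.6]
0.04241554794562931 [-0.0124476   0.15895529 -1.44379949]
tray top 180 ((414.65435791015625, -472.3752746582031), (10.07750129699707, 104.16796112060547), 83.71399688720703)
tray side 2145 ((488.82000732421875, -382.8578186035156), (191.930419921875, 250.6047821044922), 87.28641510009766)
```

View pics/s3.png

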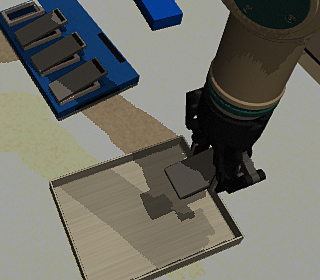

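Call:
{"op": "step_arm", "data": {
  "moves": [
    [0,0,0,0.003,0.001,0.036,1],
    [0,0,0,0,0,0.036,1],
    [0,0,0,0,0,0.036,1],
    [0,0,0,0,0,0.03,1],
    [0,0,0,0,0,0.012,1],
    [0,0,0,0,0,0,1],
    [0,0,0,0,0,0.002,1],
    [0,0,0,0,0,0,1]
  ]
}}

```text
t: 36.7
tcp_pos: [0.5493, -0.4307, 0.0288]
tcp_rot: [3.14, -0.001, -0.053]
force: [0.4, 0.5, -1.7]
grip_width: 0.0427
grasp_force: 71.5
```

Call:
{"op": "step_arm", "data": {
  "moves": [
    [0,0,0,0,0,0,-0.1],
    [0,0,0,0,0,0,-0.35],
    [0,0,0,0,0,0,-0.35],
    [0,0,0,0,0,-0.02,-0.35],
    [0,0,0,0,0,-0.04,-0.35],
    [0,0,0,0,0,-0.05,-0.35],
    [0,0,0,0,0,-0.05,-0.35],
    [0,0,0,0,0,0,-0.35]
  ]
}}

```text
t: 37.7
tcp_pos: [0.5503, -0.4332, 0.1943]
tcp_rot: [3.134, -0.007, -0.053]
force: [0.1, -0.7, 0.5]
grip_width: 0.0576
grasp_force: 0.0
```

```bash
python3 -c "
from h import *
o,p,c=pose(); go(at(1,0,.17),LV)
im,d,W=cloud('side'); X,Y,Z=[W[...,i] for i in range(3)]
m=(Z>.03)&(Z<.06)&(X>.45)&(X<.63)&(Y<-.37)&(Y>-.47)
print(m.sum(),np.nanpercentile(Z[m],[5,50,95]),cv2.minAreaRect((W[m][:,:2]*1000).astype(np.float32)))
save('s4.png',im[240:480,280:600])"
```

```text
turn [ 0.4 -0.4 -8.6] then shift mm [ -24.1 -466.    24.3] | shift before turn [ -93.9 -457.3   20.4]
2061 [0.03338725 0.03688939 0.03915309] ((553.5398559570312, -417.83160400390625), (98.1936264038086, 115.62808227539062), 87.09251403808594)
```

View pics/s4.png

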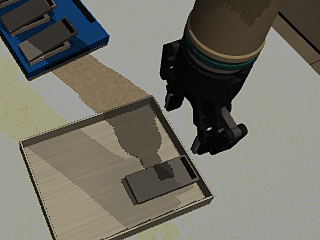

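Cover 0 lies flat in the tray's far right corner. Next is cover 1.

Call:
{"op": "step_arm", "data": {
  "moves": [
    [0.4,-0.4,-8.6,0,0,0,-0.5],
    [0,0,0,-0.0024,-0.05,0,-0.5],
    [0,0,0,-0.0024,-0.05,0,-0.5],
    [0,0,0,-0.0024,-0.05,0,-0.5],
    [0,0,0,-0.0024,-0.05,0,-0.5],
    [0,0,0,-0.0024,-0.05,0,-0.5],
    [0,0,0,-0.0024,-0.05,0,-0.5],
    [0,0,0,-0.0024,-0.05,0,-0.5],
    [0,0,0,-0.0024,-0.05,0.012,-0.5],
    [0,0,0,-0.0048,-0.066,0.012,-0.5],
    [0,0,0,0,0,0,-0.5],
    [0,0,0,0,0,0,-0.5]
  ]
}}

```text
out of range: row 10 has -0.066, outside -0.0625 to 0.0625
```

```bash
python3 -c "
from h import *
go(at(1,-0.001,.040),LV)"
```

```text
turn [ 0.2 -0.2 -8.6] then shift mm [ -24.6 -464.2  151.3] | shift before turn [ -94.4 -455.9  149.4]
```

Call:
{"op": "step_arm", "data": {
  "moves": [
    [0.2,-0.2,-8.6,0,0,0,-0.5],
    [0,0,0,-0.0024,-0.05,0,-0.5],
    [0,0,0,-0.0024,-0.05,0,-0.5],
    [0,0,0,-0.0024,-0.05,0,-0.5],
    [0,0,0,-0.0024,-0.05,0,-0.5],
    [0,0,0,-0.0024,-0.05,0,-0.5],
    [0,0,0,-0.0024,-0.05,0,-0.5],
    [0,0,0,-0.0024,-0.05,0,-0.5],
    [0,0,0,-0.0024,-0.05,0.012,-0.5],
    [0,0,0,-0.0048,-0.05,0.012,-0.5],
    [0,0,0,0,-0.015,0,-0.5],
    [0,0,0,0,0,0,-0.5],
    [0,0,0,0,0,0,-0.5]
  ]
}}

```text
t: 39.38
tcp_pos: [0.4802, 0.0284, 0.1658]
tcp_rot: [-3.139, 0.003, 0.095]
force: [0.6, -0.4, 0.3]
grip_width: 0.0636
grasp_force: 0.0
```

```bash
python3 -c "
from h import *
go(at(1,-0.001,.040),LV)"
```

```text
turn [-0.1  0.2 -0.1] then shift mm [ -0.2   0.3 125.8] | shift before turn [1.000e-01 5.000e-01 1.258e+02]
```

Call:
{"op": "step_arm", "data": {
  "moves": [
    [0,0,0,0,0,0.04,-0.5],
    [0,0,0,0,0,0.04,-0.5],
    [0,0,0,0,0,0.03,-0.5],
    [0,0,0,0,0,0.0155,-0.5],
    [0,0,0,0,0,0,-0.5],
    [0,0,0,0,0,0,0],
    [0,0,0,0,0,0,1],
    [0,0,0,0,0,0,1],
    [0,0,0,0,0,0,1],
    [0,0,0,0,0,0,1],
    [0,0,0,0,0,-0.01,1],
    [0,0,0,0,0,-0.02,1],
    [0,0,0,0,0,-0.03,1],
    [0,0,0,0,0,-0.035,1],
    [0,0,0,0,0,-0.045,1],
    [0,0,0,0,0,0,1]
  ]
}}

```text
t: 41.38
tcp_pos: [0.4815, 0.0305, 0.1828]
tcp_rot: [-3.138, -0.002, 0.098]
force: [-0.6, 0.2, -1.0]
grip_width: 0.0425
grasp_force: 71.2
```

```bash
python3 -c "
from h import *
go(slot(1,1,.175),TR)
tray('top'); tray('side'); print(r.observe()['force'])"
```

```text
turn [-0.2 -0.1  8.6] then shift mm [ 90.2 371.6   7.8] | shift before turn [ 33.4 381.    6.3]
tray top 911 ((492.0935363769531, -384.0906982421875), (192.2305145263672, 250.62774658203125), 87.15911102294922)
tray side 2334 ((489.19500732421875, -382.8063659667969), (192.10159301757812, 250.97427368164062), 87.14363861083984)
[-1.23641053  0.20164095 -1.30911767]
```

Call:
{"op": "step_arm", "data": {
  "moves": [
    [0,0,8.6,0,0,0,1],
    [0,0,0,0.0113,0.0465,0.001,1],
    [0,0,0,0.0113,0.0465,0.001,1],
    [0,0,0,0.0113,0.0465,0.001,1],
    [0,0,0,0.0113,0.0465,0.001,1],
    [0,0,0,0.0113,0.0465,0.001,1],
    [0,0,0,0.0113,0.0465,0.001,1],
    [0,0,0,0.0113,0.0465,0.001,1],
    [0,0,0,0.0113,0.0465,0.001,1],
    [0,0,0,0,0,0,1],
    [0,0,0,0,0,0,1]
  ]
}}

```text
t: 42.85
tcp_pos: [0.5495, -0.3446, 0.1685]
tcp_rot: [-3.136, 0.007, -0.053]
force: [-0.1, 0.1, -0.9]
grip_width: 0.0426
grasp_force: 71.4
```

```bash
python3 -c "
from h import *
go(slot(1,1,.028),TR);print(r.observe()['force'])"
```

```text
turn [-0.3  0.4 -0.1] then shift mm [  2.7   0.5 140.5] | shift before turn [  3.7   1.3 140.5]
[-0.11346051  0.09951418 -0.87429181]
```

Call:
{"op": "step_arm", "data": {
  "moves": [
    [0,0,0,0.003,0.001,0.036,1],
    [0,0,0,0,0,0.036,1],
    [0,0,0,0,0,0.036,1],
    [0,0,0,0,0,0.022,1],
    [0,0,0,0,0,0.01,1],
    [0,0,0,0,0,0,1],
    [0,0,0,0,0,0,1],
    [0,0,0,0,0,0,-0.1],
    [0,0,0,0,0,0,-0.35],
    [0,0,0,0,0,0,-0.35],
    [0,0,0,0,0,-0.02,-0.35],
    [0,0,0,0,0,-0.04,-0.35],
    [0,0,0,0,0,-0.05,-0.35],
    [0,0,0,0,0,-0.05,-0.35],
    [0,0,0,0,0,0,-0.35]
  ]
}}

```text
t: 44.72
tcp_pos: [0.5551, -0.3499, 0.1965]
tcp_rot: [3.139, -0.003, -0.053]
force: [0.2, -0.5, -0.3]
grip_width: 0.0575
grasp_force: 0.0
```

```bash
cat >> h.py <<'E'
def flat():
    im,d,W=cloud('side'); 
    ux=np.array([np.cos(ta),np.sin(ta)]); uy=np.array([-ux[1],ux[0]]); q=W[...,:2]-tc; x=q@ux; y=q@uy; Z=W[...,2]
    for sx in(1,-1):
        for sy in(1,-1):
            m=(abs(x-sx*.058)<.045)&(abs(y-sy*.042)<.03)&(Z>.012)&(Z<.15); 
            if m.sum()>50: print((sx,sy),m.sum(),"top z",np.nanpercentile(Z[m],[10,50,90]).round(4),"ctr",np.nanmedian(x[m]).round(3),np.nanmedian(y[m]).round(3))
E
python3 -c "
from h import *
go(at(2,-.001,.165),LV); flat()"
```

```text
turn [ 0.2 -0.2 -8.6] then shift mm [ -37.9 -305.7   31.5] | shift before turn [ -83.5 -296.6   30.4]
(1, 1) 1403 top z [0.0349 0.0369 0.0387] ctr 0.057 0.038
(1, -1) 1685 top z [0.0351 0.0369 0.0386] ctr 0.057 -0.045
```

Both are flat at 37 mm. Next is cover 2.

Call:
{"op": "step_arm", "data": {
  "moves": [
    [0.2,-0.2,-8.6,0,0,0,-0.5],
    [0,0,0,-0.0054,-0.0436,0,-0.5],
    [0,0,0,-0.0054,-0.0436,0,-0.5],
    [0,0,0,-0.0054,-0.0436,0,-0.5],
    [0,0,0,-0.0054,-0.0436,0,-0.5],
    [0,0,0,-0.0054,-0.0436,0.01,-0.5],
    [0,0,0,-0.0054,-0.0436,0.01,-0.5],
    [0,0,0,-0.0054,-0.0436,0.01,-0.5],
    [0,0,0,0,0,0,-0.5],
    [0,0,0,0,0,0,-0.5]
  ]
}}

```text
t: 46.02
tcp_pos: [0.4858, -0.0475, 0.1628]
tcp_rot: [-3.135, 0.008, 0.097]
force: [0.0, -0.6, 0.6]
grip_width: 0.0639
grasp_force: 0.0
```

```bash
python3 -c "
from h import *
go(at(2,-0.001,.040),LV)"
```

```text
turn [-0.4  0.4 -0. ] then shift mm [  1.6   2.  122.8] | shift before turn [  2.5   2.8 122.8]
```

Call:
{"op": "step_arm", "data": {
  "moves": [
    [0,0,0,0.0015,0.002,0.04,-0.5],
    [0,0,0,0,0,0.04,-0.5],
    [0,0,0,0,0,0.03,-0.5],
    [0,0,0,0,0,0.0128,-0.5],
    [0,0,0,0,0,0,-0.5],
    [0,0,0,0,0,0,0],
    [0,0,0,0,0,0,1],
    [0,0,0,0,0,0,1],
    [0,0,0,0,0,0,1],
    [0,0,0,0,0,0,1],
    [0,0,0,0,0,-0.01,1],
    [0,0,0,0,0,-0.02,1],
    [0,0,0,0,0,-0.03,1],
    [0,0,0,0,0,-0.035,1],
    [0,0,0,0,0,-0.045,1],
    [0,0,0,0,0,0,1]
  ]
}}

```text
t: 48.02
tcp_pos: [0.4896, -0.0492, 0.1831]
tcp_rot: [-3.135, 0.001, 0.098]
force: [0.6, -0.3, -2.2]
grip_width: 0.0422
grasp_force: 71.2
```

```bash
python3 -c "
from h import *
go(slot(-1,-1,.175),TR)
tray('top'); tray('side'); print(r.observe()['force'])"
```

```text
turn [-0.4  0.1  8.6] then shift mm [-38.  376.4   8.1] | shift before turn [-93.9 366.5   5.9]
tray top 893 ((491.9254150390625, -384.2804260253906), (191.96109008789062, 250.3541259765625), 87.13645935058594)
tray side 2323 ((489.547607421875, -382.9902038574219), (191.97674560546875, 251.89743041992188), 87.1587905883789)
[ 0.08671101 -0.11994843 -0.59662879]
```

Call:
{"op": "step_arm", "data": {
  "moves": [
    [-0.2,0,8.6,0,0,0,1],
    [0,0,0,-0.0048,0.047,0.001,1],
    [0,0,0,-0.0048,0.047,0.001,1],
    [0,0,0,-0.0048,0.047,0.001,1],
    [0,0,0,-0.0048,0.047,0.001,1],
    [0,0,0,-0.0048,0.047,0.001,1],
    [0,0,0,-0.0048,0.047,0.001,1],
    [0,0,0,-0.0048,0.047,0.001,1],
    [0,0,0,-0.0044,0.047,0.001,1],
    [0,0,0,0,0,0,1],
    [0,0,0,0,0,0,1]
  ]
}}

```text
t: 49.5
tcp_pos: [0.4293, -0.4209, 0.1698]
tcp_rot: [-3.136, 0.01, -0.053]
force: [1.2, 1.2, -0.8]
grip_width: 0.0422
grasp_force: 71.4
```

```bash
python3 -c "
from h import *
go(slot(-1,-1,.028),TR);print(r.observe()['force'])"
```

```text
turn [-0.3  0.6 -0.1] then shift mm [  2.7   2.1 141.8] | shift before turn [  4.1   3.  141.7]
[ 1.18423803  1.22742648 -0.80614064]
```

Call:
{"op": "step_arm", "data": {
  "moves": [
    [0,0,0,0.001,0.002,0.036,1],
    [0,0,0,0,0,0.036,1],
    [0,0,0,0,0,0.036,1],
    [0,0,0,0,0,0.023,1],
    [0,0,0,0,0,0.01,1],
    [0,0,0,0,0,0,1],
    [0,0,0,0,0,0,1],
    [0,0,0,0,0,0,-0.1],
    [0,0,0,0,0,0,-0.35],
    [0,0,0,0,0,0,-0.35],
    [0,0,0,0,0,-0.02,-0.35],
    [0,0,0,0,0,-0.04,-0.35],
    [0,0,0,0,0,-0.05,-0.35],
    [0,0,0,0,0,-0.05,-0.35],
    [0,0,0,0,0,0,-0.35]
  ]
}}

```text
t: 51.38
tcp_pos: [0.4321, -0.4272, 0.1959]
tcp_rot: [3.138, 0.001, -0.053]
force: [0.3, -0.7, 0.2]
grip_width: 0.0577
grasp_force: 0.0
```

```bash
python3 -c "
from h import *
go(at(3,-.001,.165),LV); flat()"
```

```text
turn [ 0.2  0.1 -8.6] then shift mm [  92.1 -292.6   30.9] | shift before turn [  47.2 -303.2   29.6]
(1, 1) 595 top z [0.0346 0.0369 0.0385] ctr 0.082 0.031
(1, -1) 1505 top z [0.035  0.037  0.0387] ctr 0.063 -0.048
(-1, -1) 1844 top z [0.035  0.037  0.0387] ctr -0.06 -0.046
```

Call:
{"op": "step_arm", "data": {
  "moves": [
    [0.2,0,-8.6,0,0,0,-0.5],
    [0,0,0,0.0132,-0.0418,0,-0.5],
    [0,0,0,0.0132,-0.0418,0,-0.5],
    [0,0,0,0.0132,-0.0418,0,-0.5],
    [0,0,0,0.0132,-0.0418,0,-0.5],
    [0,0,0,0.0132,-0.0418,0.01,-0.5],
    [0,0,0,0.0132,-0.0418,0.01,-0.5],
    [0,0,0,0.0132,-0.0418,0.01,-0.5],
    [0,0,0,0,0,0,-0.5],
    [0,0,0,0,0,0,-0.5]
  ]
}}

```text
t: 52.68
tcp_pos: [0.4937, -0.1245, 0.1616]
tcp_rot: [-3.135, 0.008, 0.097]
force: [0.4, -0.6, -0.0]
grip_width: 0.0639
grasp_force: 0.0
```

```bash
python3 -c "
from h import *
go(at(3,-0.001,.040),LV)"
```

```text
turn [-0.4  0.5 -0. ] then shift mm [  1.4   2.8 121.6] | shift before turn [  2.4   3.6 121.5]
```

Call:
{"op": "step_arm", "data": {
  "moves": [
    [-0.2,0.2,0,0.0015,0.0028,0.04,-0.5],
    [0,0,0,0,0,0.04,-0.5],
    [0,0,0,0,0,0.03,-0.5],
    [0,0,0,0,0,0.0116,-0.5],
    [0,0,0,0,0,0,-0.5],
    [0,0,0,0,0,0,0],
    [0,0,0,0,0,0,1],
    [0,0,0,0,0,0,1],
    [0,0,0,0,0,0,1],
    [0,0,0,0,0,0,1],
    [0,0,0,0,0,-0.01,1],
    [0,0,0,0,0,-0.02,1],
    [0,0,0,0,0,-0.03,1],
    [0,0,0,0,0,-0.035,1],
    [0,0,0,0,0,-0.045,1],
    [0,0,0,0,0,0,1]
  ]
}}

```text
t: 54.68
tcp_pos: [0.4977, -0.1273, 0.1834]
tcp_rot: [-3.14, -0.002, 0.098]
force: [0.4, 0.2, -2.1]
grip_width: 0.0423
grasp_force: 71.1
```

```bash
python3 -c "
from h import *
go(slot(-1,1,.175),TR)
tray('top'); tray('side'); print(r.observe()['force'])"
```

```text
turn [-0.1 -0.1  8.6] then shift mm [-50.3 214.8   8.4] | shift before turn [-81.9 204.9   7.8]
tray top 829 ((491.9092102050781, -384.0625305175781), (191.7132568359375, 250.2316131591797), 87.13404846191406)
tray side 2315 ((489.312744140625, -382.9100036621094), (191.50717163085938, 251.69454956054688), 86.98939514160156)
[ 0.21371628  0.80883913 -2.17753762]
```

Call:
{"op": "step_arm", "data": {
  "moves": [
    [0,0,8.6,0,0,0,1],
    [0,0,0,-0.01,0.043,0.001,1],
    [0,0,0,-0.01,0.043,0.001,1],
    [0,0,0,-0.01,0.043,0.001,1],
    [0,0,0,-0.01,0.043,0.001,1],
    [0,0,0,-0.01,0.043,0.001,1],
    [0,0,0,0,0,0,1],
    [0,0,0,0,0,0,1]
  ]
}}

```text
t: 55.78
tcp_pos: [0.4341, -0.3374, 0.1734]
tcp_rot: [-3.136, 0.006, -0.053]
force: [0.3, 0.7, -1.3]
grip_width: 0.0428
grasp_force: 71.3
```

```bash
python3 -c "
from h import *
go(slot(-1,1,.028),TR);print(r.observe()['force'])"
```

```text
turn [-0.3  0.4 -0. ] then shift mm [  2.2   1.7 145.4] | shift before turn [  3.2   2.6 145.4]
[ 0.34549545  0.69537994 -1.34990161]
```

Call:
{"op": "step_arm", "data": {
  "moves": [
    [0,0,0,0.001,0.001,0.036,1],
    [0,0,0,0,0,0.036,1],
    [0,0,0,0,0,0.036,1],
    [0,0,0,0,0,0.027,1],
    [0,0,0,0,0,0.01,1],
    [0,0,0,0,0,0,1],
    [0,0,0,0,0,0,1],
    [0,0,0,0,0,0,-0.1],
    [0,0,0,0,0,0,-0.35],
    [0,0,0,0,0,0,-0.35],
    [0,0,0,0,0,-0.02,-0.35],
    [0,0,0,0,0,-0.04,-0.35],
    [0,0,0,0,0,-0.05,-0.35],
    [0,0,0,0,0,-0.05,-0.35],
    [0,0,0,0,0,0,-0.35]
  ]
}}

```text
t: 57.65
tcp_pos: [0.4371, -0.3418, 0.1934]
tcp_rot: [3.141, -0.002, -0.053]
force: [0.2, 0.5, 0.6]
grip_width: 0.0579
grasp_force: 0.0
```

```bash
python3 -c "
from h import *
flat(); print(r.observe()['joints'])
q=down(np.radians(-101)); go([.4424,.339,.20],q)
q=down(np.radians(79)); go([.4424,.339,.20],q)"
```

```text
(1, 1) 1400 top z [0.0349 0.037  0.0387] ctr 0.057 0.037
(1, -1) 1695 top z [0.035  0.0369 0.0387] ctr 0.057 -0.045
(-1, 1) 1540 top z [0.0351 0.0371 0.0388] ctr -0.059 0.04
(-1, -1) 1884 top z [0.0352 0.0371 0.0389] ctr -0.059 -0.045
[ 0.11394838  0.67353089  0.80969246  1.84627625 -0.61758517  0.89570035
 -0.40346117]
turn [-0.   0.1 98. ] then shift mm [-668.   123.7   -8.8] | shift before turn [ -29.7 -678.7   -7.6]
turn [ -0.1  -0.  -82. ] then shift mm [ 668.  -123.7   -8.8] | shift before turn [ -29.7 -678.7   -7.6]
```

All four covers lie flat. Now I go back to the isolator handle.

Call:
{"op": "step_arm", "data": {
  "moves": [
    [0,0,0,-0.0022,-0.05,0,0],
    [0,0,0,-0.0022,-0.05,0,0],
    [0,0,0,-0.0022,-0.05,0,0],
    [0,0,0,-0.0022,-0.05,0,0],
    [0,0,0,-0.0022,-0.05,0,0],
    [0,0,0,-0.0022,-0.05,0,0],
    [0,0,0,-0.0022,-0.05,0,0],
    [0,0,0,-0.0022,-0.05,0,0],
    [0,0,0,-0.0022,-0.05,0,0],
    [0,0,0,-0.0022,-0.05,0,0],
    [0,0,0,-0.0022,-0.05,0,0],
    [0,0,0,-0.0022,-0.05,0,0],
    [0,0,0,-0.0022,-0.05,0,0],
    [0,0,0,0,-0.029,0,0],
    [0,0,0,0,0,0,0]
  ]
}}

```text
t: 59.58
tcp_pos: [0.4414, 0.342, 0.1898]
tcp_rot: [-3.14, 0.007, -0.048]
force: [0.2, -0.8, 0.5]
grip_width: 0.0426
grasp_force: 0.0
```

Call:
{"op": "step_arm", "data": {
  "moves": [
    [0,0,-10.2,0,0,0,0],
    [0,0,-10.2,0,0,0,0],
    [0,0,-10.2,0,0,0,0],
    [0,0,-10.2,0,0,0,0],
    [0,0,-10.2,0,0,0,0],
    [0,0,-10.2,0,0,0,0],
    [0,0,-10.2,0,0,0,0],
    [0,0,-10.2,0,0,0,0],
    [0,0,0,0,0,0,0],
    [0,0,0,0,0,0,0]
  ]
}}

```text
t: 60.82
tcp_pos: [0.4428, 0.3388, 0.1915]
tcp_rot: [-3.136, -0.002, 1.367]
force: [-0.1, -0.3, -0.4]
grip_width: 0.0425
grasp_force: 0.0
```

```bash
python3 -c "
from h import *
q=down(np.radians(79)); go([.4424,.339,.074],q); print(r.observe()['joints'])"
```

```text
turn [-0.3 -0.1 -0.7] then shift mm [ 1.000e-01 -4.000e-01  1.175e+02] | shift before turn [ -0.    0.2 117.5]
[-1.04949443  0.6033557   0.54549793  1.83044782 -0.41865026  0.82680076
 -0.4960049 ]
```

Call:
{"op": "step_arm", "data": {
  "moves": [
    [0,0,-0.7,0,0,0.04,0],
    [0,0,0,0,0,0.04,0],
    [0,0,0,0,0,0.035,0],
    [0,0,0,0,0,0,0],
    [0,0,0,0,0,0,1],
    [0,0,0,0,0,0,1],
    [0,0,0,0,0,0,1],
    [0,0,0,0,0,0,1]
  ],
  "squeeze": 50
}}

```text
t: 61.82
tcp_pos: [0.4424, 0.3407, 0.0786]
tcp_rot: [-3.137, -0.004, 1.383]
force: [-2.9, -0.2, 6.6]
grip_width: 0.0137
grasp_force: 50.0
```

Call:
{"op": "step_arm", "data": {
  "moves": [
    [0,0,10,0,0,0,1],
    [0,0,10,0,0,0,1],
    [0,0,10,0,0,0,1],
    [0,0,10,0,0,0,1],
    [0,0,10,0,0,0,1],
    [0,0,10,0,0,0,1],
    [0,0,10,0,0,0,1],
    [0,0,10,0,0,0,1],
    [0,0,10,0,0,0,1],
    [0,0,1,0,0,0,1],
    [0,0,0,0,0,0,1],
    [0,0,0,0,0,0,1]
  ]
}}

```text
t: 63.32
tcp_pos: [0.4431, 0.3398, 0.0786]
tcp_rot: [-3.139, 0.003, -0.203]
force: [-3.2, -1.4, 6.1]
grip_width: 0.0134
grasp_force: 49.9
```

```bash
python3 -c "
from h import *
o,p,c=pose();print(o['torque'],o['joints'],np.degrees(o['tcp_rot']),o['grip_width'])"
```

```text
[-0.58952634  0.17593234  0.29140093] [-1.19619008  0.89051539  0.83658376  1.91674422 -0.95161817  0.79386855
 -1.58447928] [-1.79823151e+02  1.79561021e-01 -1.16524600e+01] 0.013363646376797477
```

Turned back to −11.7°, its starting angle. I release, back off and check everything.

Call:
{"op": "step_arm", "data": {
  "moves": [
    [0,0,0,0,0,0,0.4],
    [0,0,0,0,0,0,0],
    [0,0,0,0,0,0,0],
    [0,0,0,0,0,-0.05,0],
    [0,0,0,0,0,-0.05,0],
    [0,0,0,-0.03,-0.05,-0.03,0],
    [0,0,0,-0.03,-0.05,0,0],
    [0,0,0,-0.03,-0.05,0,0],
    [0,0,0,0,0,0,0],
    [0,0,0,0,0,0,0]
  ]
}}

```text
t: 64.58
tcp_pos: [0.3864, 0.5017, 0.2061]
tcp_rot: [-3.14, 0.004, -0.205]
force: [0.4, -0.2, -0.5]
grip_width: 0.043
grasp_force: 0.0
```

```bash
python3 -c "
from h import *
flat(); tray()
im,d,W=cloud('top'); save('t9.png',im); X,Y,Z=[W[...,i] for i in range(3)]
iso=(Y>.28)&(Y<.40)&(X>.38)&(X<.51)&(Z>.085)&(Z<.105)
P=W[iso]; print(len(P),cv2.minAreaRect((P[:,:2]*1000).astype(np.float32)))"
```

```text
(1, 1) 1405 top z [0.0348 0.0369 0.0387] ctr 0.057 0.037
(1, -1) 1700 top z [0.0351 0.0369 0.0386] ctr 0.057 -0.045
(-1, 1) 1540 top z [0.035  0.037  0.0388] ctr -0.059 0.04
(-1, -1) 1883 top z [0.0351 0.037  0.0386] ctr -0.059 -0.045
tray side 2324 ((489.1192626953125, -382.99591064453125), (191.4628143310547, 250.95870971679688), 87.11830139160156)
255 ((442.16748046875, 337.8566589355469), (17.036705017089844, 69.3892822265625), 80.1922607421875)
```

View pics/t9.png

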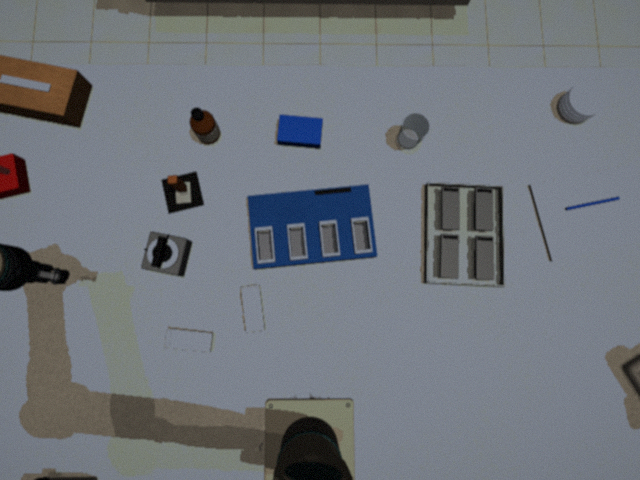

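The top view shows four open bays and four covers in the tray (463,235). The lifter stands on its mat (182,190), the handle is back on (162,250), and the bystanders are untouched.

```bash
python3 -c "
from h import *
print(r.finish_job())"
```

```text
the job is handed in; nothing more can be done
None
```

I handed the job in at about 65 s: all four covers lie flat in the tray, the lifter stands upright on its mat and the handle is back on; the hand-in call returned no verdict.

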